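# Snug up the wrench and tighten the outlet nut

### The arm

A 7-joint arm with a two-finger parallel gripper is mounted at the origin on the work surface. World frame = base frame: x ahead of the robot, y to its left, z up, the work surface at z = 0. Lengths are in m, angles in rad, forces in N, time in s.
With the tool pointing down it reaches from about 0.35 to 0.9 m from the base axis. Payload 7.2 kg.
Tool frame: the origin (TCP) lies at the very end of the fingers, on their centre line; the grasp point (between the pads) lies 19 mm behind it (manip.hold_point_z is the distance from the TCP to the grasp point, in m); z points along the fingers, y is the direction in which the jaws open and shut (so a half turn about z gives the same grasp; the last joint's range is limited). The gripper opens to 85 mm and grips with 20 to 120 N. Pads are 22 mm wide; open, the fingers measure 114 mm over their backs; the gripper's body (76 mm by 85 mm) begins 54 mm behind the grasp point. The pads swing forward as they close: fully open they stand 13 mm farther back than shut.
Start: joints at [-1.41, 0.411, -0.013, 1.596, 0.006, 1.134, -0.082], TCP at [0.142, 0.609, 0.207] pointing down, gripper open.
Joint ranges: [-2.95, 2.95], [-0.29, 1.99], [-1.47, 1.44], [0.14, 2.54], [-1.03, 4.17], [0.13, 1.85], [-2.86, 2.86]. Speed limits (rad/s): [2.39, 2.39, 3.01, 3.01, 3.14, 3.14, 3.14].

### API

Orientations are given as a unit quaternion [x, y, z, w].
In Python, from station import manip, snapshot, calibration, hand_in, recognise, pinpoint gives the robot as it stands.
- The arm moves only by the shell command python3 -m creep 'ROWS' [OPENING] [FORCE]. ROWS is JSON, a list of rows, each an object of numbers: "dx", "dy", "dz": the shift along the tool's x, y, z in units of 40 mm (1.0 is 40 mm); "yaw": the turn about the tool's z in units of 6 degrees (1.0 is 6 degrees). In form: [{"dx": .., "dy": .., "dz": .., "yaw": ..}, ...]. A call has 1 to 8 rows; each row is the pose to reach, as a shift and turn from the pose commanded when the call began, along the tool's axes at that moment; what a row does not reach only later rows make up. A row lasts 1/12 s, in which the tool goes at most 41.7 mm and 7.16 degrees, less where a joint would pass 70% of its speed; a pose out of reach is approached as far as the arm can. A call with a gripper value outside its range is refused whole. OPENING is the closure, from 0 (fully open) to 1 (shut), set as the call begins (- or left out, the last holds). The fingers move at their own pace and stop on an object; FORCE is the grip in N (left out, the last holds). Time passes only in rows, so rows that repeat a pose let the fingers close. It gives the time, the measured TCP pose, the force and the opening at its end, in the units of the state.
- manip.sense(): the state, without advancing time (a new reading comes with each control period).
- snapshot(name): name is "scene" or "top" or "wrist"; returns the picture (480x640x3 uint8, blue, green, red); there is no depth.
- calibration(name): a dict with "fx", "fy", "cx", "cy" (pixels), "extrinsics" (4x4, takes a point from camera to world coordinates). Camera axes: x right, y up, looking along -z (the intrinsics and any distortion apply to the point x, -y, -z); pixel columns grow to the right and rows downward; lengths in m; the calibration is good to about 2 mm. A picture is of the moment at which its call begins: read the wrist's pose just before it. calibration takes no time and is no camera call; for the wrist camera it gives the pose at the moment of the call.
- hand_in(): hands the job in, once; it reports no verdict.
Trained networks look in the newest picture that a camera, given by its name, has taken for a name from the list of things; names that differ only in an ending like _2 or _b are one class to them, and where a whole thing is asked for, a point or a joint stands for the part that bears it (a point fixed in the world has none). Each returns a list of dicts, best first, with "conf" (0 to 1); they miss things now and then, are a little off and sometimes report something else, mostly with a low value. They report only what shows in the picture. A call takes as long as a camera call.
- recognise(name, camera): "pixel" ([row, column] in pixels, amid what is visible of it).
- pinpoint(name, camera): "pixel" ([row, column] in pixels: a listed point, or the origin of a listed thing).
The state is a dict: "clock": time; "joint_positions": joint angles; "qvel": joint speeds; "effort": joint torques, N m; "ee_pos": TCP position; "orientation": TCP orientation; "force": force on the tool from outside, world axes, zero at the start; "torque": the same for the moment, N m; "gripper_width": finger opening in m.
Only numpy, scipy, OpenCV 4.12 (cv2) and the standard library are available. Lean on these libraries where they do the work, as an engineer would, in place of code of your own. Each camera call takes 0.05 s, during which the arm holds its last target.

### The job

The adjustable wrench has been left slack on the brass nut of the blanked-off bench outlet. Roll its worm, pressing only gently, until the jaw is snug on the nut, and only then swing the handle clockwise (seen from above) until the nut is fully home against its stop, without forcing it so hard that the jaw spreads. Leave the wrench lying flat, snug on the nut, and do not disturb the glassware.

Things in the scene. Friction and masses are not known exactly. Their poses are not given: they have to be found in the camera images.
- nut_top (a point): centre of the top of the brass hex nut (30 mm across flats, 20 mm high), on its vertical axis, 31 mm above the bench; a brass plug 18 mm wide stands out of it to 40 mm above the bench. The nut sits on a grey deck plate, 220 x 220 x 10 mm, fixed to the bench. Axes turn with the nut
- nut (a joint): turn of the nut in rad, growing clockwise seen from above (tightening); 0 is slack, 0.60 is the hard stop (fully home). It turns against a steady friction of about 0.35 N m and stays where it is left
- worm_top (a point): top of the wrench's worm, a knurled rigid steel roller 20 mm wide, 20 mm long, 43 mm behind the mouth, 2.5 mm proud of the head, 30.5 mm above the bench. x: wrench's long axis from handle to mouth; y: worm's axis; z up. Press with closed fingertips, 13 to 22 N, and drag towards +x to close the jaw (about 4 N along x turns it, less press slips; over 45 N damages it)
- jaw (a joint): how far the movable jaw is closed, in m: 0 is a 35 mm opening, 0.005 a 30 mm opening, snug on the nut; starts between 0.0014 and 0.0028. It closes 0.06 mm per mm that the worm's top is dragged towards the mouth (+x), opens when dragged back, and stays where the worm leaves it
- handle (a point): middle of the wrench handle, half-way up, 165 mm behind the mouth and the nut's axis; axes as worm_top. Steel bar 26 mm wide, 12 mm thick, underside 13 mm above the bench, from 68 to 231 mm behind the mouth. Clockwise tightening moves it towards +y of the wrench. About 2 N here turns the nut; at the stop, more than about 8 N spreads the jaw open again
- mouth (a point): middle of the wrench's mouth, half-way up its 18 mm thick head (9 mm above the deck plate); axes as worm_top. The wrench (steel, about 0.6 kg, 260 mm long, head 60 mm wide) is loose and lies flat on the plate with its mouth around the nut, the fixed jaw on the -y side, the movable jaw on the +y side
- beaker: empty glass beaker, 72 mm wide, 95 mm high, origin under its centre; leave alone
- flask: empty conical glass flask, 84 mm wide at its foot, 130 mm high, origin under its centre; leave alone
- cylinder: empty glass measuring cylinder 28 mm wide on a 64 mm foot, 172 mm high, origin under its centre; leave alone

How it is judged:
On the way, in this order (a step that is already met when the one before it is completed fails the run):
1. the jaw is closed snugly on the nut (to within 1 mm) before the nut has been turned (value of joint jaw above 0.004 m and value of joint nut below 0.2 rad), for 0.2 s.
2. the nut is turned clockwise home to its stop (value of joint nut above 0.55 rad), for 0.2 s.
At the end, for the whole second after the job is handed in: the nut is within 0.05 rad of its stop, the jaw is still closed to within 1.5 mm of the nut, the wrench lies flat on the deck plate with its mouth around the nut (centres within 8 mm), the glassware stands where it stood (value of joint nut above 0.55 rad and value of joint jaw above 0.0035 m and horizontal distance between mouth and nut_top below 0.008 m and angle between mouth's own z axis and vertical below 0.1 rad and height (world z) of mouth below 0.026 m); the robot touches nothing.
It fails at once if the nut is turned (more than 0.2 rad) with the jaw more than 2 mm slack (value of joint jaw below 0.003 m and value of joint nut above 0.2 rad).
It fails at once if the worm is pressed with more than 45 N (contact force between anything else and worm above 45 N).
It fails at once if glassware is shifted by more than 20 mm or tipped (distance of any of beaker, flask, cylinder from where it was at the start of the episode above 0.02 m or angle between any of beaker, flask, cylinder's own z axis and vertical above 0.3 rad).
It also fails if it takes over 72 s, if anything falls off the work surface, if the arm or the gripper's body presses on something with over 40 N, if the wrist force passes 120 N, or if a joint passes its speed limit or range.

## Working session

There is one attempt and no reset: what is moved stays moved. The work goes in short steps, Python scripts to look and compute and a shell command to move; the robot and the scene stay as the last step left them, time stands still between calls to the robot, and variables do not carry over. Pictures are saved under pics/ and viewed, and the job is handed in when it is done.

```bash
ls; mkdir -p pics
cat > h.py <<'E'
import numpy as np, cv2
from station import manip, snapshot, calibration, hand_in, recognise, pinpoint
def ray(cam,px):
    c=calibration(cam); E=np.array(c["extrinsics"]); 
    d=np.array([(px[1]-c["cx"])/c["fx"],-(px[0]-c["cy"])/c["fy"],-1.0])
    return E[:3,3],E[:3,:3]@d
def atz(cam,px,z):
    o,d=ray(cam,px); return o+d*(z-o[2])/d[2]
def proj(cam,p):
    c=calibration(cam); E=np.array(c["extrinsics"]); q=E[:3,:3].T@(np.array(p)-E[:3,3])
    return [c["cy"]+c["fy"]*q[1]/q[2], c["cx"]-c["fx"]*q[0]/q[2]]
E
python3 - <<'E'
from h import *
s=manip.sense(); print(s); 
for c in ("top","scene","wrist"):
    k=calibration(c); print(c,{a:(b if a!="extrinsics" else np.round(b,3).tolist()) for a,b in k.items()})
    im=snapshot(c); cv2.imwrite(f"pics/{c}0.png",im)
H=dict(nut_top=.031,worm_top=.0305,handle=.019,mouth=.019,beaker=0,flask=0,cylinder=0)
for c in ("top","scene"):
    for n,z in H.items():
        r=pinpoint(n,c)
        for q in r[:2]: print(c,n,np.round(q["pixel"],1),round(q["conf"],2),np.round(atz(c,q["pixel"],z),4))
E
```

```text
pics
{'clock': 0.0, 'joint_positions': array([-1.41020095,  0.41187702, -0.01272581,  1.59704611,  0.00561418,
        1.13428567, -0.08221071]), 'qvel': array([ 0.00022795,  0.0008232 ,  0.00032396,  0.0006139 ,  0.00095358,
       -0.00111505, -0.00040099]), 'effort': array([-2.34339705e-04, -6.00639296e+01,  6.82215728e-01, -2.99415261e+01,
        1.38401147e-02,  1.03806937e-02,  3.43588454e-05]), 'ee_pos': array([0.14167231, 0.60818853, 0.20646643]), 'orientation': array([ 1.14132112e-01,  9.93465267e-01, -7.89606330e-04, -3.06238389e-05]), 'force': array([0.60421895, 0.54837349, 0.13932981]), 'torque': array([ 0.02059884,  0.01260356, -0.01012096]), 'gripper_width': 0.08509822525167184}
top {'fx': 577.4026119241437, 'fy': 577.4026119241437, 'cx': 317.19234803633833, 'cy': 240.8186809248008, 'extrinsics': [[-0.005, 0.995, -0.1, 0.52], [-1.0, -0.006, -0.011, 0.113], [-0.011, 0.1, 0.995, 0.887], [0.0, 0.0, 0.0, 1.0]]}
scene {'fx': 462.03270697773047, 'fy': 462.03270697773047, 'cx': 317.4613292920568, 'cy': 243.99040398679614, 'extrinsics': [[-0.728, -0.44, 0.526, 1.045], [0.685, 
[... 385 characters left out ...]
[287.5 329.8] 0.58 [0.5368 0.1043 0.0305]
top handle [277.7 413.3] 0.96 [ 0.5511 -0.0209  0.019 ]
top mouth [284.4 306.9] 0.61 [0.5419 0.1385 0.019 ]
top beaker [335.1 190.8] 0.65 [0.4663 0.3161 0.    ]
top flask [253.4 183.3] 0.77 [0.5911 0.3299 0.    ]
top cylinder [180.6 253.8] 0.66 [0.7045 0.2216 0.    ]
scene nut_top [238.2 354.2] 0.47 [0.5363 0.1375 0.031 ]
scene worm_top [231.  336.9] 0.74 [0.543  0.0987 0.0305]
scene handle [214.3 291.1] 0.93 [ 0.5587 -0.0181  0.019 ]
scene mouth [243.4 351.3] 0.72 [0.5403 0.1343 0.019 ]
scene beaker [278.7 455. ] 0.67 [0.465  0.3158 0.    ]
scene flask [320.4 416.6] 0.95 [0.592  0.3284 0.    ]
scene cylinder [320.5 320.8] 0.72 [0.7025 0.2211 0.    ]
```

View pics/top0.png

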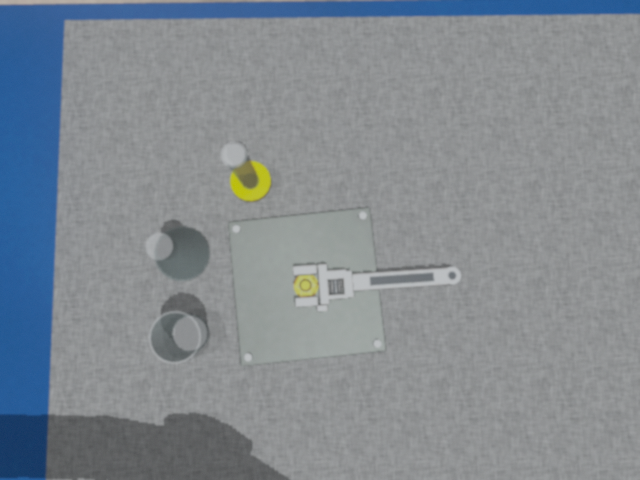

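View pics/scene0.png

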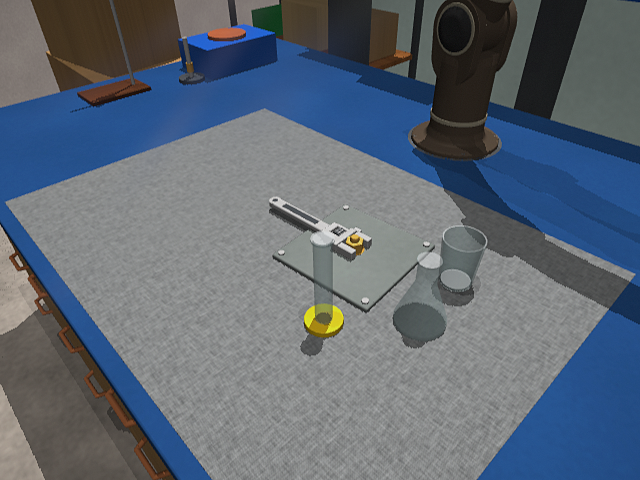

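Run:
```python
import cv2
im=cv2.imread("pics/top0.png")[230:330,270:470]
cv2.imwrite("pics/top0z.png",cv2.resize(im,None,fx=4,fy=4,interpolation=cv2.INTER_CUBIC))
```

```text
(no output)
```

View pics/top0z.png

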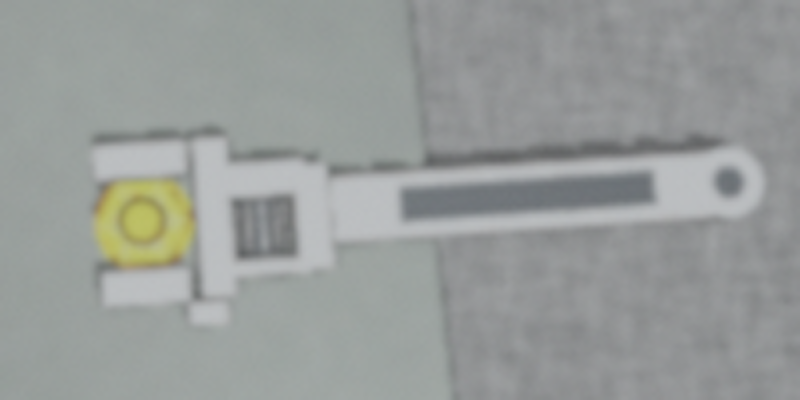

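The top view shows the nut at about (285,305), the worm window at about (287,336), and the handle running right to its hole at (276,452). The jaws open to the left, and the glassware is up and left of the nut. The networks agree with this.

Run:
```python
from h import *
nut=atz("top",[285.5,305.5],.040); worm=atz("top",[286.8,336.3],.0305); 
hole=atz("top",[275.5,452.3],.025); neck=atz("top",[281.4,354],.025)
print(nut,worm,hole,neck)
u=(neck-hole)[:2];u/=np.linalg.norm(u);print("u",u,np.degrees(np.arctan2(*u[::-1])))
print("hole dist",(nut-hole)[:2]@u,"worm dist",(nut-worm)[:2]@u, "lat worm",np.cross(u,(worm-nut)[:2]))
s=manip.sense();E=s["orientation"]
from scipy.spatial.transform import Rotation as R
print(R.from_quat(E).as_matrix().round(3))
```

```text
[0.53974555 0.13996653 0.04      ] [0.53782045 0.0947349  0.0305    ] [ 0.55381968 -0.07795969  0.025     ] [0.54581591 0.06821469 0.025     ]
u [-0.05467301  0.99850431] 93.13409565822333
hole dist 0.2183697429167391 worm dist 0.045058723540232284 lat worm 0.0043951682803925534
[[-0.974  0.227  0.   ]
 [ 0.227  0.974  0.   ]
 [-0.     0.    -1.   ]]<stdin>:6: DeprecationWarning: Arrays of 2-dimensional vectors are deprecated. Use arrays of 3-dimensional vectors instead. (deprecated in NumPy 2.0)
```

```bash
python3 -m creep '[{"dx":-0.7,"dy":-0.57,"yaw":0},{"dx":-1.4,"dy":-1.13,"yaw":-0.4},{"dx":-2.1,"dy":-1.7,"yaw":-0.8},{"dx":-2.8,"dy":-2.27,"yaw":-1.2},{"dx":-3.5,"dy":-2.83,"yaw":-1.6},{"dx":-4.2,"dy":-3.4,"yaw":-2},{"dx":-4.9,"dy":-3.97,"yaw":-2.4},{"dx":-5.6,"dy":-4.53,"yaw":-2.7}]' 1 40
```

```text
$[0]: bad value
```

```bash
python3 -m creep '[{"dx":-0.7,"dy":-0.57,"dz":0,"yaw":0},{"dx":-1.4,"dy":-1.13,"dz":0,"yaw":-0.4},{"dx":-2.1,"dy":-1.7,"dz":0,"yaw":-0.8},{"dx":-2.8,"dy":-2.27,"dz":0,"yaw":-1.2},{"dx":-3.5,"dy":-2.83,"dz":0,"yaw":-1.6},{"dx":-4.2,"dy":-3.4,"dz":0,"yaw":-2},{"dx":-4.9,"dy":-3.97,"dz":0,"yaw":-2.4},{"dx":-5.6,"dy":-4.53,"dz":0,"yaw":-2.7}]' 1 40
```

```text
clock: 1.52
ee_pos: [0.3197, 0.3799, 0.2075]
orientation: [-0.028, 1.0, 0.0, 0.0]
force: [-0.2, 0.5, 0.2]
gripper_width: 0.0005
```

```bash
python3 -m creep '[{"dx":-0.56,"dy":-0.82,"dz":0,"yaw":0},{"dx":-1.12,"dy":-1.64,"dz":0,"yaw":0},{"dx":-1.68,"dy":-2.46,"dz":0,"yaw":0},{"dx":-2.25,"dy":-3.28,"dz":0,"yaw":0},{"dx":-2.8,"dy":-4.1,"dz":0.2,"yaw":0},{"dx":-3.4,"dy":-4.95,"dz":0.4,"yaw":0},{"dx":-4,"dy":-5.8,"dz":0.6,"yaw":0},{"dx":-4.5,"dy":-6.6,"dz":0.8,"yaw":0}]'
python3 -m creep '[{"dx":-0.6,"dy":-0.8,"dz":0.6,"yaw":0},{"dx":-0.6,"dy":-0.8,"dz":1.2,"yaw":0},{"dx":-0.6,"dy":-0.8,"dz":1.6,"yaw":0},{"dx":-0.6,"dy":-0.8,"dz":1.6,"yaw":0}]'
python3 - <<'E'
from h import *
cv2.imwrite("pics/w1.png",snapshot("wrist"))
for n,z in dict(nut_top=.031,worm_top=.0305,handle=.019,mouth=.019).items():
    for q in pinpoint(n,"wrist")[:1]: print(n,np.round(q["pixel"],1),round(q["conf"],2),np.round(atz("wrist",q["pixel"],z),4))
s=manip.sense();print(s["ee_pos"],s["force"],s["orientation"])
E
```

```text
clock: 2.18
ee_pos: [0.5143, 0.1258, 0.1754]
orientation: [-0.027, 1.0, 0.0, 0.001]
force: [0.8, 0.3, 0.9]
gripper_width: 0.0001
clock: 2.52
ee_pos: [0.5365, 0.0955, 0.108]
orientation: [-0.026, 1.0, -0.001, -0.003]
force: [-1.2, 0.6, -0.1]
gripper_width: 0.0001
nut_top [246.5 377. ] 0.96 [0.5449 0.145  0.031 ]
worm_top [239.3 320.6] 0.83 [0.5427 0.1016 0.0305]
handle [242.9 165. ] 0.67 [ 0.557  -0.0239  0.019 ]
[0.53928723 0.09767847 0.11278377] [ 0.10033815  0.13803515 -0.07581746] [-2.74736091e-02  9.99621779e-01  4.45643013e-04  1.14092475e-03]
```

View pics/w1.png

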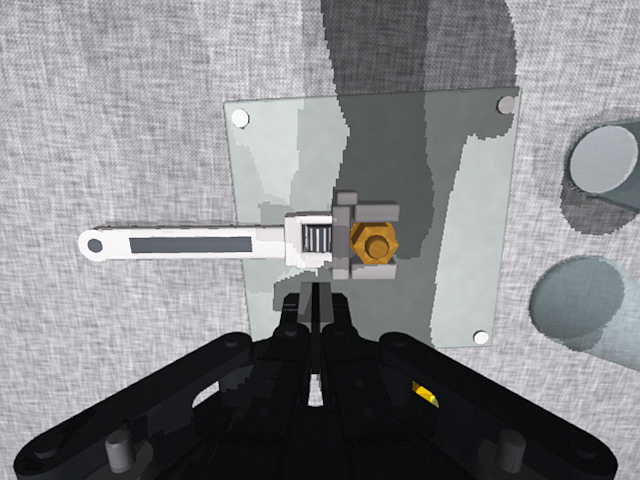

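The wrist view shows the worm at about (320,238), the nut at (377,245) and the closed fingertips at about (316,290). The worm-to-nut distance comes out at 43 mm, as specified. Next I descend over the rear part of the worm.

```bash
python3 -m creep '[{"dx":-0.04,"dy":-0.12,"dz":0.6,"yaw":0},{"dx":-0.04,"dy":-0.12,"dz":1.2,"yaw":0},{"dx":-0.04,"dy":-0.12,"dz":1.6,"yaw":0},{"dx":-0.04,"dy":-0.12,"dz":1.8,"yaw":0},{"dx":-0.04,"dy":-0.12,"dz":1.9,"yaw":0},{"dx":-0.04,"dy":-0.12,"dz":1.9,"yaw":0},{"dx":-0.04,"dy":-0.12,"dz":1.9,"yaw":0},{"dx":-0.04,"dy":-0.12,"dz":1.9,"yaw":0}]'
python3 - <<'E'
from h import *
s=manip.sense();print(s["ee_pos"],s["force"])
im=snapshot("wrist"); cv2.imwrite("pics/w2.png",im)
im=snapshot("scene"); cv2.imwrite("pics/s2.png",cv2.resize(im[170:300,230:430],None,fx=4,fy=4))
E
```

```text
clock: 3.43
ee_pos: [0.5413, 0.0925, 0.0365]
orientation: [-0.027, 1.0, 0.0, 0.001]
force: [0.3, -1.1, 0.0]
gripper_width: -0.0001
[0.54128254 0.09245321 0.03648571] [ 0.3406707  -1.1336617   0.04284324]
```

View pics/w2.png

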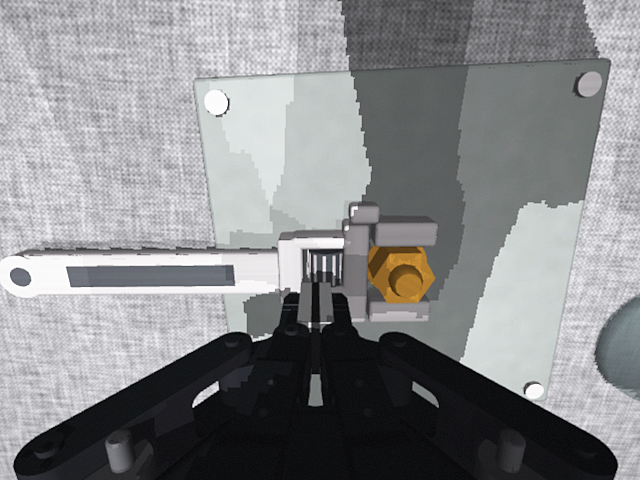

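View pics/s2.png

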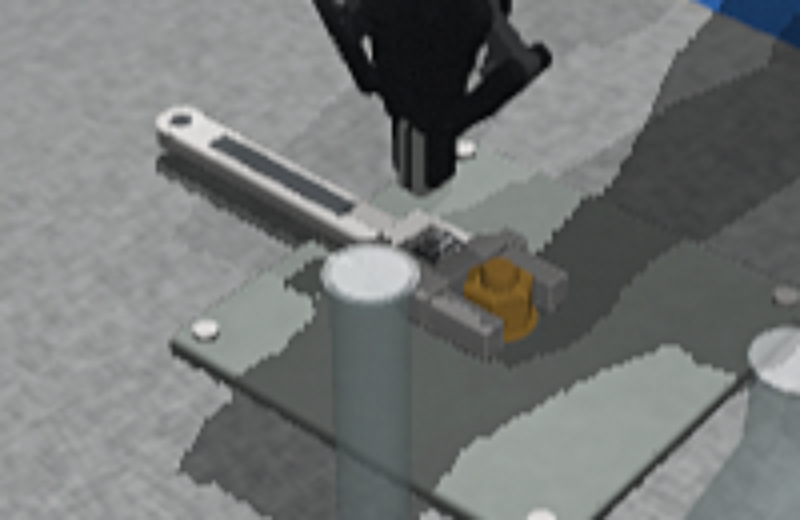

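Run:
```python
from h import *
s=manip.sense();p=s["ee_pos"]
for c in("scene","wrist","top"): print(c,proj(c,p),"worm",proj(c,[.541,.099,.0305]))
im=snapshot("scene")
for n in("worm_top","nut_top","mouth"):
  z={"worm_top":.0305,"nut_top":.031,"mouth":.019}[n]
  for c in("scene","wrist","top"):
    if n=="worm_top" : snapshot(c)
    for q in pinpoint(n,c)[:1]: print(n,c,np.round(q["pixel"],1),round(q["conf"],2),np.round(atz(c,q["pixel"],z),4))
```

```text
scene [np.float64(226.74501644451078), np.float64(335.3261821030483)] worm [np.float64(230.62923479080578), np.float64(337.7675185298853)]
wrist [np.float64(278.35959723941096), np.float64(315.52323839176637)] worm [np.float64(274.5952102468626), np.float64(327.40633766383235)]
top [np.float64(284.5200174315758), np.float64(337.96369078328587)] worm [np.float64(284.6580055793395), np.float64(333.39732330375136)]
worm_top scene [232.7 337. ] 0.85 [0.5467 0.1026 0.0305]
worm_top wrist [267.8 330.4] 0.88 [0.536  0.1001 0.0305]
nut_top scene [240.5 352.8] 0.69 [0.5432 0.1405 0.031 ]
nut_top wrist [280.6 406.8] 0.58 [0.5408 0.1428 0.031 ]
nut_top top [332.9 192.3] 0.7 [0.4713 0.3069 0.031 ]
mouth scene [246.3 352.6] 0.78 [0.5449 0.142  0.019 ]
```

Run:
```python
from h import *
p=manip.sense()["ee_pos"]
for dz in(0,.013,.019):
  for dx in(-.011,0,.011): 
    q=p+[dx,0,dz]; print(dz,dx,np.round(proj("wrist",q)),np.round(proj("scene",q)))
a=cv2.imread("pics/w2.png")[210:340,250:450]
cv2.imwrite("pics/w2z.png",cv2.resize(a,None,fx=4,fy=4))
```

```text
0 -0.011 [259. 317.] [225. 340.]
0 0 [278. 315.] [227. 335.]
0 0.011 [297. 314.] [229. 331.]
0.013 -0.011 [269. 317.] [219. 340.]
0.013 0 [289. 315.] [221. 336.]
0.013 0.011 [309. 314.] [224. 331.]
0.019 -0.011 [274. 317.] [217. 340.]
0.019 0 [295. 315.] [219. 336.]
0.019 0.011 [315. 314.] [221. 331.]
```

View pics/w2z.png

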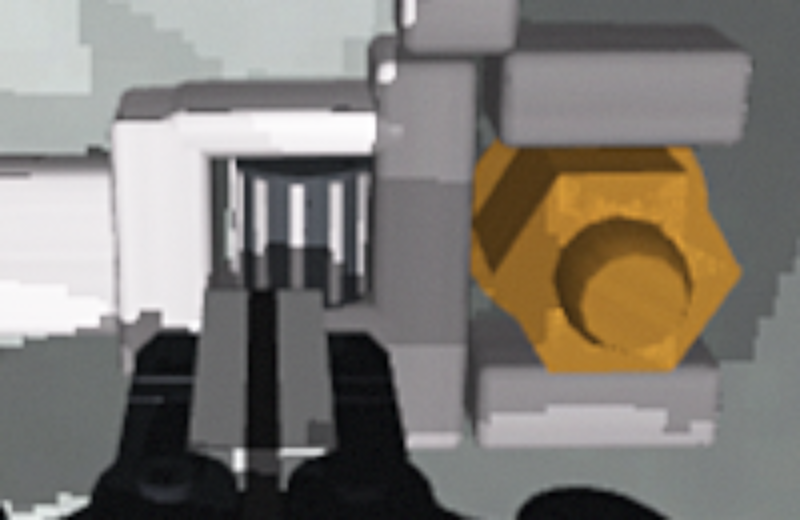

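```bash
python3 -m creep '[{"dx":0,"dy":0,"dz":0.03,"yaw":0},{"dx":0,"dy":0,"dz":0.06,"yaw":0},{"dx":0,"dy":0,"dz":0.1,"yaw":0},{"dx":0,"dy":0,"dz":0.1,"yaw":0}]'
python3 -m creep '[{"dx":0,"dy":0,"dz":0.03,"yaw":0},{"dx":0,"dy":0,"dz":0.03,"yaw":0},{"dx":0,"dy":0,"dz":0.03,"yaw":0}]'
```

```text
clock: 4.52
ee_pos: [0.5401, 0.0921, 0.0309]
orientation: [-0.027, 1.0, -0.0, -0.0]
force: [0.8, -0.6, -0.8]
gripper_width: -0.0001
clock: 4.77
ee_pos: [0.5403, 0.0921, 0.03]
orientation: [-0.027, 1.0, -0.0, -0.0]
force: [-0.3, 0.2, 0.1]
gripper_width: 0.0
```

```bash
python3 -m creep '[{"dx":0,"dy":0,"dz":0.025,"yaw":0},{"dx":0,"dy":0,"dz":0.025,"yaw":0},{"dx":0,"dy":0,"dz":0.025,"yaw":0}]'
python3 -m creep '[{"dx":0,"dy":0,"dz":0.025,"yaw":0},{"dx":0,"dy":0,"dz":0.025,"yaw":0},{"dx":0,"dy":0,"dz":0.025,"yaw":0}]'
python3 - <<'E'
from h import *
im=snapshot("wrist"); cv2.imwrite("pics/w3.png",cv2.resize(im[210:340,250:450],None,fx=4,fy=4))
im=snapshot("scene"); cv2.imwrite("pics/s3.png",cv2.resize(im[190:270,280:400],None,fx=6,fy=6))
E
```

```text
clock: 5.02
ee_pos: [0.5403, 0.0921, 0.0291]
orientation: [-0.027, 1.0, 0.0, -0.0]
force: [-0.5, -0.2, -0.7]
gripper_width: -0.0006
clock: 5.27
ee_pos: [0.5403, 0.0922, 0.028]
orientation: [-0.027, 1.0, 0.0, -0.0]
force: [-0.1, 0.4, 0.4]
gripper_width: -0.0006
```

View pics/w3.png

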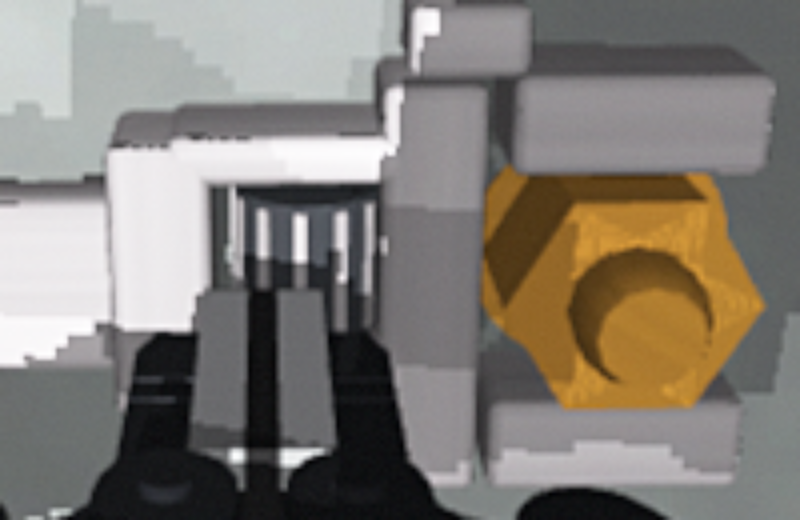

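View pics/s3.png

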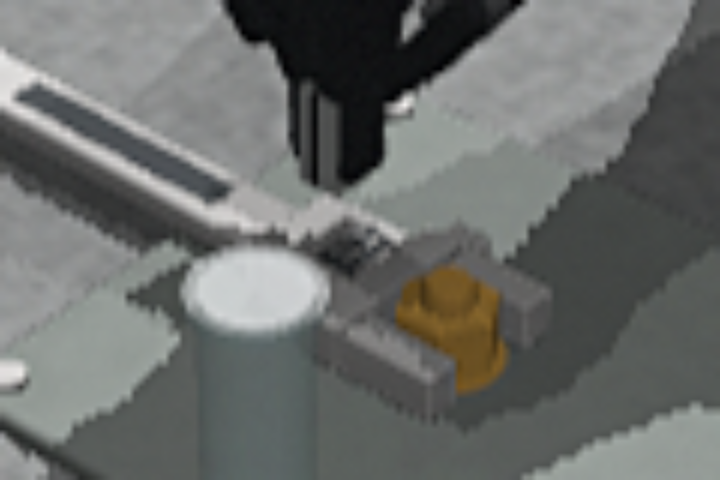

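```bash
for i in 1 2 3; do python3 -m creep '[{"dx":0,"dy":0,"dz":0.025,"yaw":0},{"dx":0,"dy":0,"dz":0.05,"yaw":0},{"dx":0,"dy":0,"dz":0.05,"yaw":0}]' | egrep 'pos|force'; done
```

```text
ee_pos: [0.5402, 0.0922, 0.0259]
force: [0.3, 0.8, -0.5]
ee_pos: [0.5402, 0.0921, 0.0239]
force: [-0.5, -0.1, -0.6]
ee_pos: [0.5402, 0.0921, 0.0219]
force: [-0.0, -0.3, 0.4]
```

```bash
for i in 1 2; do python3 -m creep '[{"dx":0,"dy":0,"dz":0.025,"yaw":0},{"dx":0,"dy":0,"dz":0.05,"yaw":0},{"dx":0,"dy":0,"dz":0.05,"yaw":0}]' | egrep 'pos|force'; done
python3 - <<'E'
from h import *
im=snapshot("wrist"); cv2.imwrite("pics/w4.png",cv2.resize(im[210:340,250:450],None,fx=4,fy=4))
im=snapshot("scene"); cv2.imwrite("pics/s4.png",cv2.resize(im[190:270,280:400],None,fx=6,fy=6))
E
```

```text
ee_pos: [0.5402, 0.0922, 0.0199]
force: [0.2, -0.7, 0.2]
ee_pos: [0.5402, 0.0921, 0.0179]
force: [0.2, -0.1, -0.4]
```

View pics/s4.png

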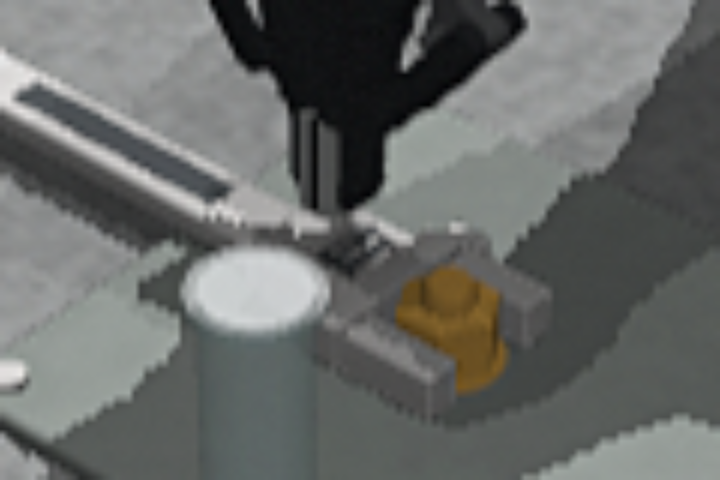

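View pics/w4.png

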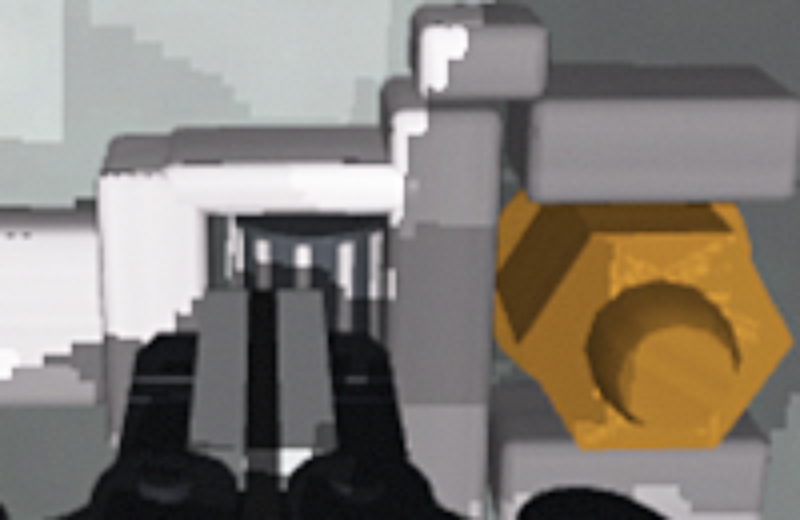

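The fingertips, at (282,315), are just above the rear half of the worm. The real tip sits roughly 15 mm higher than the reported TCP, so I continue by force.

```bash
for i in 1 2 3 4; do python3 -m creep '[{"dx":0,"dy":0,"dz":0.025,"yaw":0},{"dx":0,"dy":0,"dz":0.025,"yaw":0}]' | egrep 'pos|force'; done
```

```text
ee_pos: [0.5403, 0.0922, 0.017]
force: [1.0, 0.1, 0.6]
ee_pos: [0.5403, 0.0922, 0.0159]
force: [-0.0, 0.5, -0.6]
ee_pos: [0.5402, 0.0921, 0.0149]
force: [-0.1, -0.6, -0.1]
ee_pos: [0.5403, 0.0922, 0.0139]
force: [0.1, -0.1, 0.7]
```

```bash
for i in 1 2 ; do python3 -m creep '[{"dx":0,"dy":0,"dz":0.025,"yaw":0},{"dx":0,"dy":0,"dz":0.025,"yaw":0}]' | egrep 'pos|force'; done
python3 - <<'E'
from h import *
im=snapshot("wrist"); cv2.imwrite("pics/w5.png",cv2.resize(im[210:340,250:450],None,fx=4,fy=4))
im=snapshot("scene"); cv2.imwrite("pics/s5.png",cv2.resize(im[190:270,280:400],None,fx=6,fy=6))
E
```

```text
ee_pos: [0.5403, 0.0922, 0.0129]
force: [0.5, -0.1, 0.9]
ee_pos: [0.5403, 0.0921, 0.0119]
force: [0.1, 0.1, 0.4]
```

View pics/s5.png

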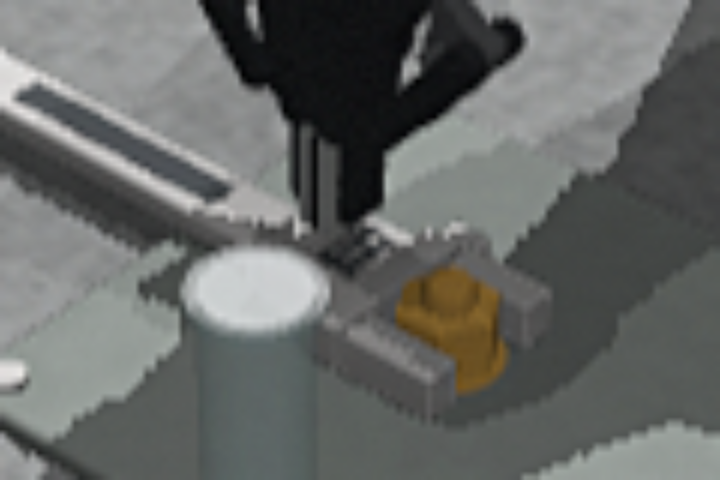

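View pics/w5.png

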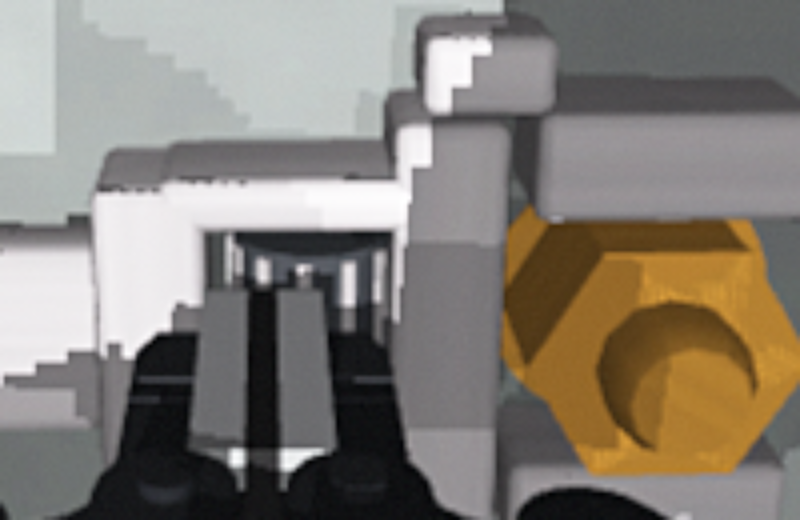

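```bash
for i in 1 2 3; do python3 -m creep '[{"dx":0,"dy":0,"dz":0.02,"yaw":0},{"dx":0,"dy":0,"dz":0.02,"yaw":0}]' | egrep 'pos|force'; done
```

```text
ee_pos: [0.5403, 0.0922, 0.0112]
force: [-0.7, 0.1, -0.2]
ee_pos: [0.5403, 0.0922, 0.0104]
force: [0.1, 0.1, -0.1]
ee_pos: [0.5403, 0.0921, 0.0096]
force: [0.5, -0.3, 0.1]
```

```bash
for i in 1 2 3; do python3 -m creep '[{"dx":0,"dy":0,"dz":0.015,"yaw":0},{"dx":0,"dy":0,"dz":0.015,"yaw":0}]' | egrep 'pos|force'; done
```

```text
ee_pos: [0.5403, 0.0921, 0.009]
force: [-0.2, 0.2, 0.1]
ee_pos: [0.5403, 0.0921, 0.0084]
force: [-0.4, 0.4, 0.3]
ee_pos: [0.5403, 0.0921, 0.0078]
force: [0.8, 0.2, 0.2]
```

```bash
for i in 1 2; do python3 -m creep '[{"dx":0,"dy":0,"dz":0.015,"yaw":0},{"dx":0,"dy":0,"dz":0.015,"yaw":0}]' | egrep 'pos|force'; done
python3 - <<'E'
from h import *
im=snapshot("wrist"); a=cv2.resize(im[210:340,270:400],None,fx=4,fy=4)
im=snapshot("scene"); b=cv2.resize(im[190:255,300:365],None,fx=8,fy=8)
cv2.imwrite("pics/w6.png",cv2.resize(np.hstack([a,b]),None,fx=.75,fy=.75))
E
```

```text
ee_pos: [0.5403, 0.0922, 0.0072]
force: [-0.1, 0.1, 0.2]
ee_pos: [0.5404, 0.0922, 0.0067]
force: [-0.3, 0.6, 0.0]
```

View pics/w6.png

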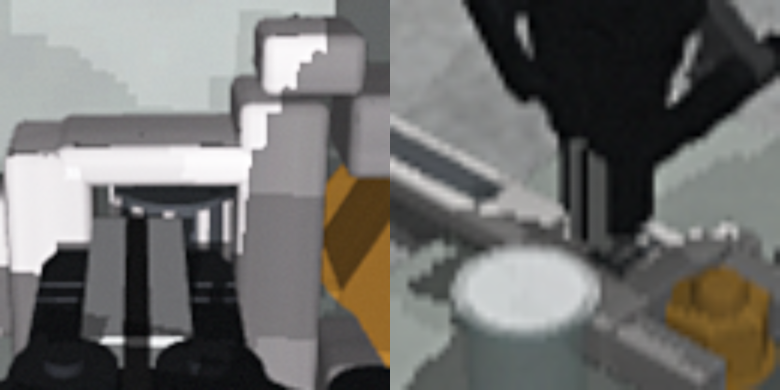

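```bash
for i in 1 2 3 4; do python3 -m creep '[{"dx":0,"dy":0,"dz":0.015,"yaw":0},{"dx":0,"dy":0,"dz":0.015,"yaw":0}]' | egrep 'pos|force'; done
```

```text
ee_pos: [0.5404, 0.0922, 0.0065]
force: [-1.4, -1.1, 4.1]
ee_pos: [0.5405, 0.0922, 0.0063]
force: [-3.4, 0.2, 10.5]
ee_pos: [0.5405, 0.0922, 0.0062]
force: [-4.8, -1.3, 15.2]
ee_pos: [0.5406, 0.0921, 0.006]
force: [-5.7, -1.9, 21.0]
```

```bash
python3 -c "
from h import *
s=manip.sense();print(s['force'],s['torque'])"
python3 -m creep '[{"dx":0,"dy":0.02,"dz":-0.01,"yaw":0},{"dx":0,"dy":0.05,"dz":-0.01,"yaw":0},{"dx":0,"dy":0.1,"dz":-0.01,"yaw":0},{"dx":0,"dy":0.1,"dz":-0.01,"yaw":0}]'
python3 -c "
from h import *
s=manip.sense();print(s['force'],s['torque'])"
```

```text
[-5.67335104 -1.9473069  21.02720709] [-0.19538735  1.41464076  0.0298594 ]
clock: 10.25
ee_pos: [0.5403, 0.0959, 0.0062]
orientation: [-0.027, 1.0, 0.0, 0.0]
force: [-6.1, -0.7, 18.9]
gripper_width: -0.0
[-6.10640532 -0.65195703 18.87443144] [-0.42444749  1.26826979  0.04498289]
```

```bash
cat > ws.py <<'E'
from h import *
import sys
s=manip.sense();print(np.round(s['ee_pos'],4),np.round(s['force'],1),np.round(s['torque'],2))
im=snapshot("wrist"); a=cv2.resize(im[210:340,250:450],None,fx=4,fy=4)
cv2.imwrite("pics/%s.png"%sys.argv[1],a)
E
python3 ws.py w7
python3 -m creep '[{"dx":0,"dy":0.05,"dz":0,"yaw":0},{"dx":0,"dy":0.1,"dz":0,"yaw":0},{"dx":0,"dy":0.15,"dz":0,"yaw":0}]'
python3 ws.py w8
```

```text
[0.5403 0.0959 0.0062] [-6.1 -0.7 18.9] [-0.42  1.27  0.04]
clock: 10.55
ee_pos: [0.5401, 0.1008, 0.0063]
orientation: [-0.026, 1.0, -0.0, 0.0]
force: [-6.3, -4.9, 17.6]
gripper_width: 0.0004
[0.5401 0.1008 0.0063] [-6.3 -4.9 17.6] [-1.18  1.22 -0.07]
```

View pics/w7.png

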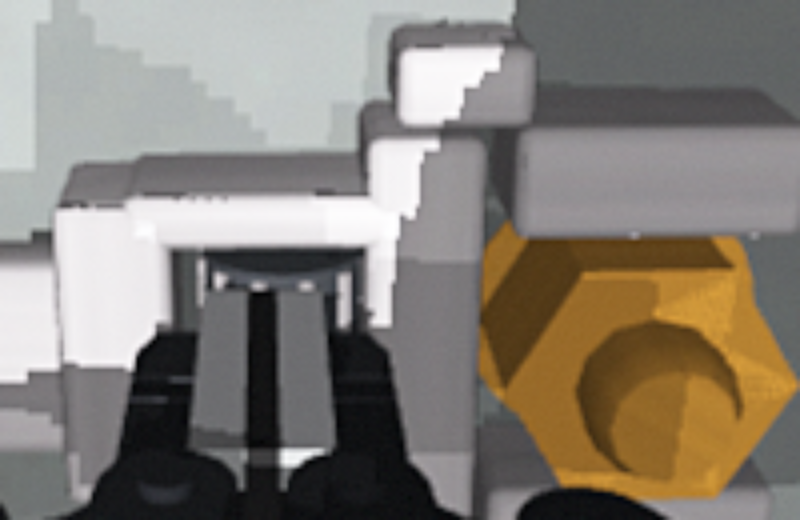

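View pics/w8.png

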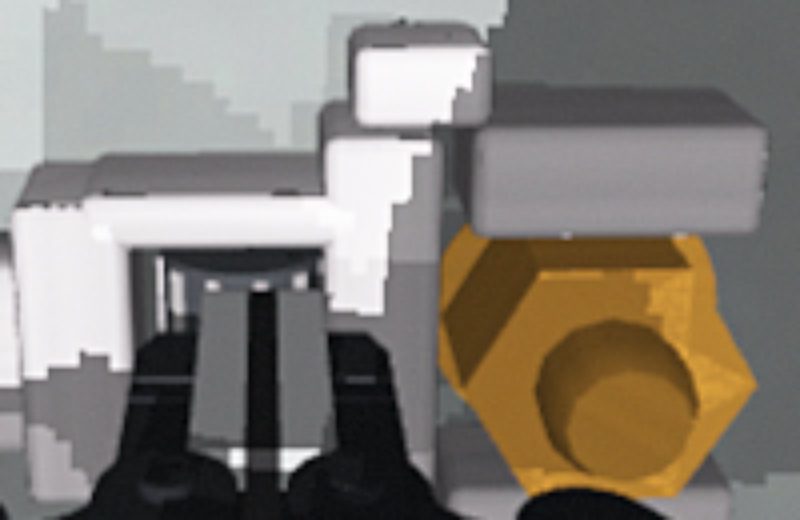

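```bash
python3 -m creep '[{"dx":0,"dy":0.05,"dz":0,"yaw":0},{"dx":0,"dy":0.1,"dz":0,"yaw":0},{"dx":0,"dy":0.15,"dz":0,"yaw":0}]'
python3 ws.py w9
```

```text
clock: 10.85
ee_pos: [0.5397, 0.107, 0.0059]
orientation: [-0.026, 1.0, -0.0, 0.0]
force: [-2.5, -2.5, 9.5]
gripper_width: 0.0002
[0.5397 0.107  0.0059] [-2.5 -2.5  9.5] [-0.58  0.67 -0.06]
```

View pics/w9.png

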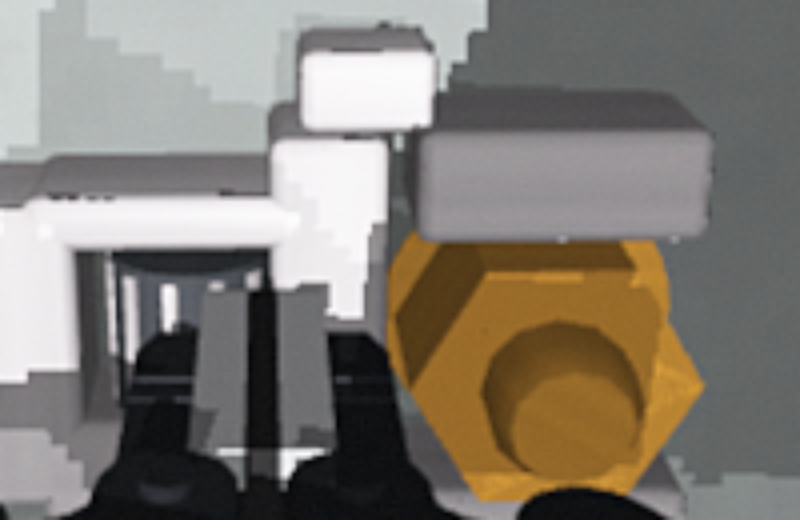

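```bash
python3 -m creep '[{"dx":0,"dy":0,"dz":-0.1,"yaw":0},{"dx":0,"dy":-0.42,"dz":-0.1,"yaw":0},{"dx":0,"dy":-0.42,"dz":-0.1,"yaw":0},{"dx":0,"dy":-0.42,"dz":-0.05,"yaw":0},{"dx":0,"dy":-0.42,"dz":-0.03,"yaw":0},{"dx":0,"dy":-0.42,"dz":-0.01,"yaw":0},{"dx":0,"dy":-0.42,"dz":0,"yaw":0}]'
python3 ws.py w10
```

```text
clock: 11.48
ee_pos: [0.5408, 0.0915, 0.0059]
orientation: [-0.027, 1.0, 0.0, 0.0]
force: [-5.7, -4.5, 21.4]
gripper_width: -0.0
[0.5408 0.0915 0.0059] [-5.7 -4.5 21.4] [-0.69  1.26  0.04]
```

View pics/w10.png

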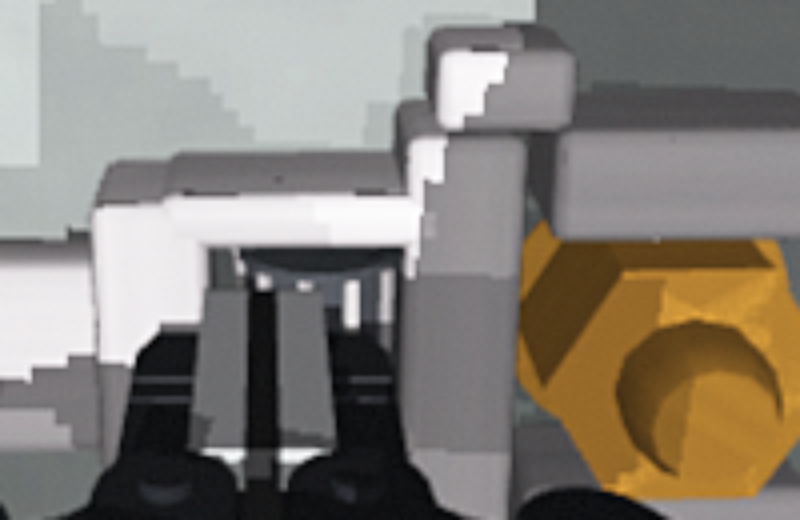

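```bash
python3 -m creep '[{"dx":0,"dy":0.06,"dz":-0.01,"yaw":0},{"dx":0,"dy":0.12,"dz":-0.01,"yaw":0},{"dx":0,"dy":0.18,"dz":-0.01,"yaw":0}]'
python3 -m creep '[{"dx":0,"dy":0.05,"dz":0,"yaw":0},{"dx":0,"dy":0.1,"dz":0,"yaw":0},{"dx":0,"dy":0.15,"dz":0,"yaw":0}]'
```

```text
clock: 11.78
ee_pos: [0.5403, 0.0983, 0.0063]
orientation: [-0.027, 1.0, -0.0, 0.0]
force: [-3.9, -5.0, 18.3]
gripper_width: -0.0
clock: 12.03
ee_pos: [0.54, 0.1042, 0.0063]
orientation: [-0.027, 1.0, -0.0, 0.0]
force: [-3.2, -5.1, 16.4]
gripper_width: -0.0006
```

```bash
for i in 1 2; do python3 -m creep '[{"dx":0,"dy":0,"dz":-0.1,"yaw":0},{"dx":0,"dy":-0.34,"dz":-0.1,"yaw":0},{"dx":0,"dy":-0.34,"dz":-0.1,"yaw":0},{"dx":0,"dy":-0.34,"dz":-0.05,"yaw":0},{"dx":0,"dy":-0.34,"dz":-0.03,"yaw":0},{"dx":0,"dy":-0.34,"dz":-0.01,"yaw":0},{"dx":0,"dy":-0.34,"dz":0,"yaw":0}]' | egrep 'clock|pos|force'
python3 -m creep '[{"dx":0,"dy":0.06,"dz":0,"yaw":0},{"dx":0,"dy":0.12,"dz":0,"yaw":0},{"dx":0,"dy":0.18,"dz":0,"yaw":0}]' | egrep 'pos|force'
python3 -m creep '[{"dx":0,"dy":0.06,"dz":0,"yaw":0},{"dx":0,"dy":0.11,"dz":0,"yaw":0},{"dx":0,"dy":0.16,"dz":0,"yaw":0}]'| egrep 'pos|force'; done
python3 ws.py w11
```

```text
clock: 12.62
ee_pos: [0.5406, 0.0902, 0.0057]
force: [-4.1, -4.0, 16.4]
ee_pos: [0.5401, 0.097, 0.0062]
force: [-5.4, -5.1, 20.6]
ee_pos: [0.5398, 0.1034, 0.0062]
force: [-4.5, -4.4, 19.4]
clock: 13.7
ee_pos: [0.5406, 0.09, 0.0057]
force: [-3.8, -5.4, 16.5]
ee_pos: [0.5401, 0.097, 0.0062]
force: [-5.9, -5.1, 20.6]
ee_pos: [0.5398, 0.1034, 0.0062]
force: [-5.5, -5.6, 19.6]
[0.5398 0.1034 0.0062] [-5.5 -5.6 19.6] [-1.17  1.09 -0.  ]
```

View pics/w11.png

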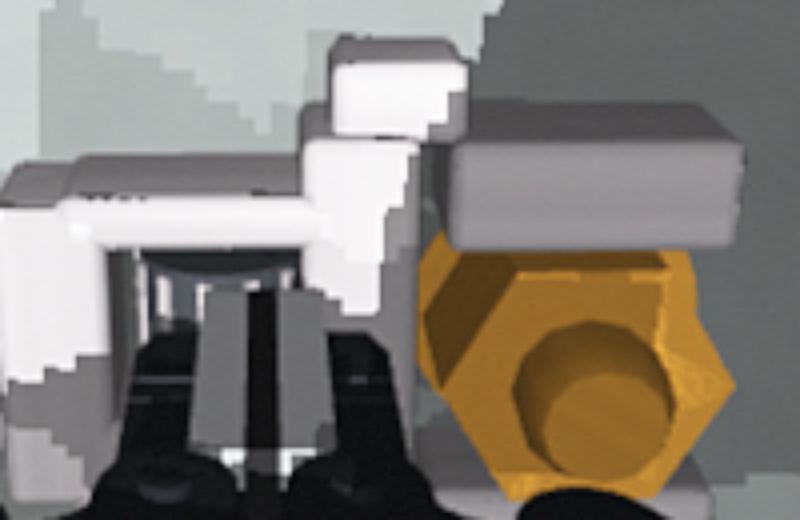

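The jaw lug has moved from row 25 to row 40 relative to the head, so the jaw is closing. I'll do more strokes.

```bash
for i in 1 2; do python3 -m creep '[{"dx":0,"dy":0,"dz":-0.1,"yaw":0},{"dx":0,"dy":-0.34,"dz":-0.1,"yaw":0},{"dx":0,"dy":-0.34,"dz":-0.1,"yaw":0},{"dx":0,"dy":-0.34,"dz":-0.05,"yaw":0},{"dx":0,"dy":-0.34,"dz":-0.03,"yaw":0},{"dx":0,"dy":-0.34,"dz":-0.01,"yaw":0},{"dx":0,"dy":-0.34,"dz":0,"yaw":0}]' | egrep 'clock|pos|force'
python3 -m creep '[{"dx":0,"dy":0.06,"dz":0,"yaw":0},{"dx":0,"dy":0.12,"dz":0,"yaw":0},{"dx":0,"dy":0.18,"dz":0,"yaw":0}]' | egrep 'pos|force'
python3 -m creep '[{"dx":0,"dy":0.06,"dz":0,"yaw":0},{"dx":0,"dy":0.11,"dz":0,"yaw":0},{"dx":0,"dy":0.16,"dz":0,"yaw":0}]'| egrep 'pos|force'; python3 ws.py w12_$i; done
```

```text
clock: 14.83
ee_pos: [0.5406, 0.09, 0.0057]
force: [-3.8, -5.7, 17.4]
ee_pos: [0.5401, 0.097, 0.0062]
force: [-5.3, -5.1, 20.3]
ee_pos: [0.5398, 0.1034, 0.0062]
force: [-4.0, -4.9, 20.1]
[0.5398 0.1034 0.0062] [-4.  -4.9 20.1] [-1.29  1.15 -0.01]
clock: 15.97
ee_pos: [0.5406, 0.09, 0.0056]
force: [-4.1, -4.0, 16.1]
ee_pos: [0.5401, 0.097, 0.0062]
force: [-5.4, -5.6, 20.4]
ee_pos: [0.5397, 0.1032, 0.0062]
force: [-5.3, -6.2, 19.7]
[0.5397 0.1032 0.0062] [-5.3 -6.2 19.7] [-1.36  1.2  -0.05]
```

View pics/w12_2.png

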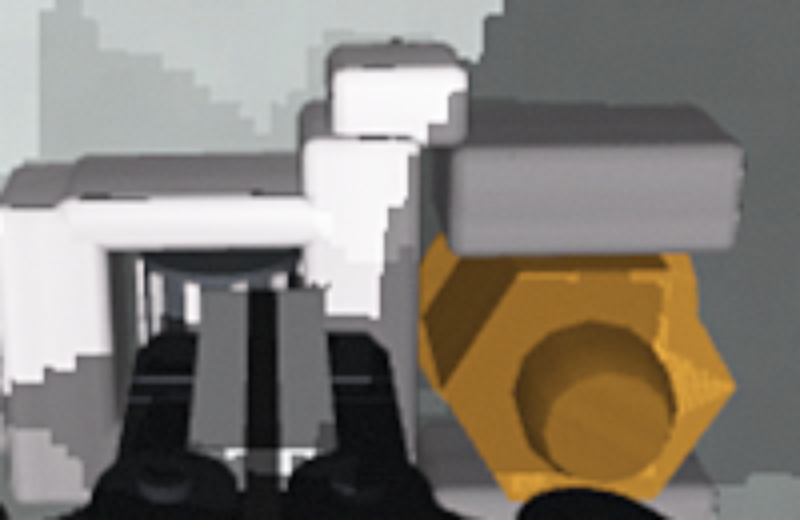

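```bash
for i in 3 4; do python3 -m creep '[{"dx":0,"dy":0,"dz":-0.1,"yaw":0},{"dx":0,"dy":-0.34,"dz":-0.1,"yaw":0},{"dx":0,"dy":-0.34,"dz":-0.1,"yaw":0},{"dx":0,"dy":-0.34,"dz":-0.05,"yaw":0},{"dx":0,"dy":-0.34,"dz":-0.03,"yaw":0},{"dx":0,"dy":-0.34,"dz":-0.01,"yaw":0},{"dx":0,"dy":-0.34,"dz":0,"yaw":0}]' | egrep 'clock|pos|force'
python3 -m creep '[{"dx":0,"dy":0.06,"dz":0,"yaw":0},{"dx":0,"dy":0.12,"dz":0,"yaw":0},{"dx":0,"dy":0.18,"dz":0,"yaw":0}]' | egrep 'pos|force'
python3 -m creep '[{"dx":0,"dy":0.06,"dz":0,"yaw":0},{"dx":0,"dy":0.11,"dz":0,"yaw":0},{"dx":0,"dy":0.16,"dz":0,"yaw":0}]'| egrep 'pos|force'; python3 ws.py w12_$i; done
```

```text
clock: 17.1
ee_pos: [0.5406, 0.09, 0.0056]
force: [-4.1, -3.9, 17.0]
ee_pos: [0.5401, 0.0969, 0.0062]
force: [-5.8, -5.9, 20.6]
ee_pos: [0.5397, 0.1032, 0.0062]
force: [-5.0, -6.2, 20.6]
[0.5397 0.1032 0.0062] [-5.  -6.2 20.6] [-1.4   1.24  0.  ]
clock: 18.23
ee_pos: [0.5406, 0.09, 0.0056]
force: [-3.7, -5.8, 16.4]
ee_pos: [0.54, 0.0969, 0.0062]
force: [-5.6, -5.4, 21.2]
ee_pos: [0.5396, 0.103, 0.0062]
force: [-7.4, -6.6, 20.0]
[0.5396 0.103  0.0062] [-7.4 -6.6 20. ] [-1.61  1.29 -0.04]
```

View pics/w12_4.png

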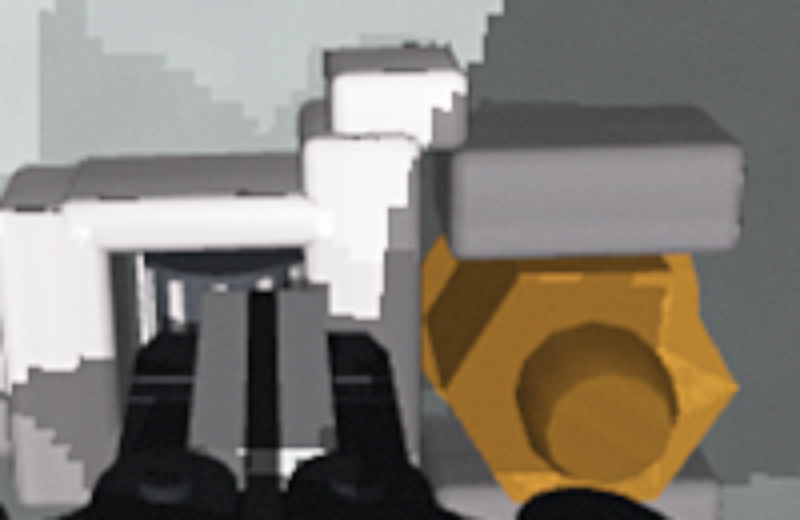

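```bash
python3 -m creep '[{"dx":0,"dy":0,"dz":-0.2,"yaw":0},{"dx":0,"dy":0,"dz":-0.8,"yaw":0},{"dx":0,"dy":-0.5,"dz":-1.6,"yaw":0},{"dx":0,"dy":-0.5,"dz":-2.2,"yaw":0},{"dx":0,"dy":-0.5,"dz":-2.2,"yaw":0},{"dx":0,"dy":-0.5,"dz":-2.2,"yaw":0}]'
python3 - <<'E'
from h import *
im=snapshot("wrist"); cv2.imwrite("pics/w13.png",cv2.resize(im[170:300,260:460],None,fx=4,fy=4,interpolation=cv2.INTER_CUBIC))
E
```

```text
clock: 19.28
ee_pos: [0.5417, 0.0852, 0.0942]
orientation: [-0.027, 1.0, 0.001, 0.001]
force: [-1.0, 0.5, -0.5]
gripper_width: -0.0002
```

View pics/w13.png

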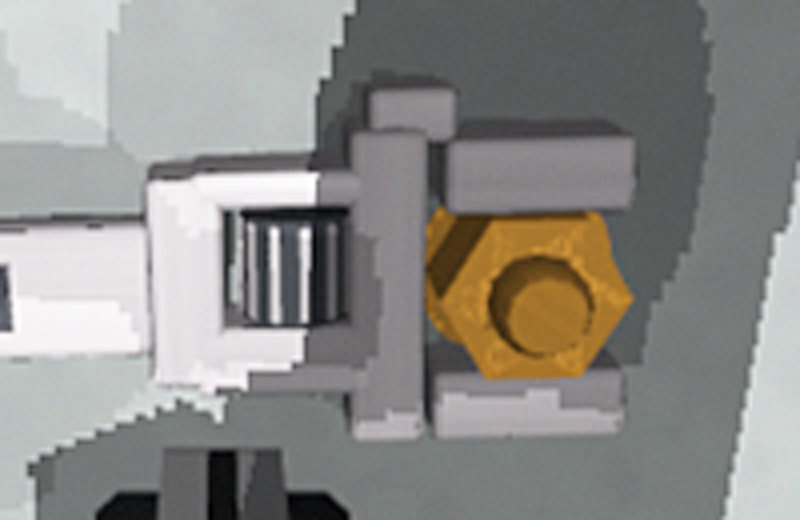

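Run:
```python
import cv2
im=cv2.imread("pics/w1.png")
cv2.imwrite("pics/w1z.png",cv2.resize(im[170:300,260:460],None,fx=4,fy=4,interpolation=cv2.INTER_CUBIC))
```

```text
(no output)
```

View pics/w1z.png

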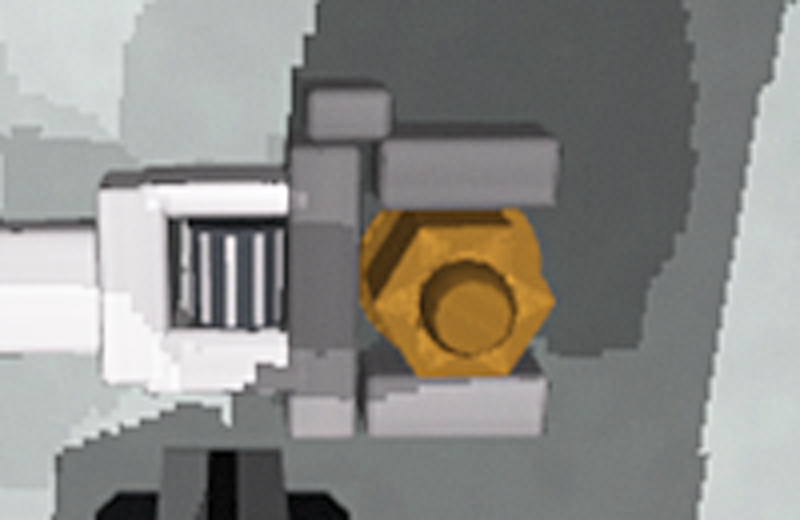

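Run:
```python
from h import *
def P(r,c): return atz("wrist",[170+r/4,260+c/4],.028)
a=P(210,540);b=P(388,540);print("opening",a,b,(b-a)[0]*1000)
t=P(145,540);f=P(436,540);print("jaw tops widths",(a-t)[0]*1e3,(f-b)[0]*1e3,"total",(f-t)[0]*1e3)
c=calibration("wrist");print(np.array(c["extrinsics"])[:3,3])
# worm
print(atz("wrist",[170+268/4,260+298/4],.0305))
```

```text
opening [0.5236202  0.14086724 0.028     ] [0.55747168 0.14510275 0.028     ] 33.85147779197683
jaw tops widths 11.694237935895746 9.618430478468444 total 55.16414620634102
[0.46519814 0.08102056 0.26020121]
[0.53597755 0.09855631 0.0305    ]
```

Run:
```python
import cv2,numpy as np
ims={k:cv2.cvtColor(cv2.imread(f"pics/{k}.png"),cv2.COLOR_BGR2GRAY) for k in("w9","w11","w12_1","w12_2","w12_3","w12_4")}
ref=ims["w12_4"]
def loc(im,box):
    r0,r1,c0,c1=box; t=ref[r0:r1,c0:c1]
    R=cv2.matchTemplate(im,t,cv2.TM_CCOEFF_NORMED); _,v,_,p=cv2.minMaxLoc(R); return p[1]-r0,p[0]-c0,round(v,3)
for k,im in ims.items():
    print(k,"jaw",loc(im,(95,270,430,760)),"nut",loc(im,(260,500,500,750)),"head",loc(im,(150,280,90,300)))
```

```text
w9 jaw (-15, -29, 0.915) nut (-2, -32, 0.804) head (0, -34, 0.978)
w11 jaw (-5, -1, 0.967) nut (-1, -3, 0.969) head (-1, -3, 0.981)
w12_1 jaw (-2, -2, 0.972) nut (-1, -2, 0.971) head (-1, -3, 0.988)
w12_2 jaw (-2, -1, 0.975) nut (0, -2, 0.981) head (-1, -1, 0.979)
w12_3 jaw (0, -1, 0.976) nut (0, -1, 0.989) head (0, -1, 0.986)
w12_4 jaw (0, 0, 1.0) nut (0, 0, 1.0) head (0, 0, 1.0)
```

The jaw has stopped moving between strokes (0 to 2 zoomed px over the last three, where a free stroke should give about 7), and the drag resistance rose from 5 to 6.6 N. I take the jaw as snug. Next I move to the far side (+x) of the handle.

```bash
python3 -m creep '[{"dx":-0.4,"dy":-0.7,"dz":0,"yaw":0},{"dx":-0.8,"dy":-1.4,"dz":0,"yaw":0},{"dx":-1.23,"dy":-2.1,"dz":0,"yaw":0},{"dx":-1.23,"dy":-2.77,"dz":0,"yaw":0},{"dx":-1.23,"dy":-2.77,"dz":0.3,"yaw":0},{"dx":-1.23,"dy":-2.77,"dz":0.6,"yaw":0},{"dx":-1.23,"dy":-2.77,"dz":0.6,"yaw":0},{"dx":-1.23,"dy":-2.77,"dz":0.6,"yaw":0}]'
python3 - <<'E'
from h import *
s=manip.sense();print(s["ee_pos"])
cv2.imwrite("pics/w14.png",snapshot("wrist"));cv2.imwrite("pics/t14.png",cv2.resize(snapshot("top")[210:340,270:470],None,fx=4,fy=4))
for n,z in dict(nut_top=.031,worm_top=.0305,handle=.019,mouth=.019).items():
  for c in("wrist","top"):
    for q in pinpoint(n,c)[:1]: print(n,c,np.round(q["pixel"],1),round(q["conf"],2),np.round(atz(c,q["pixel"],z),4))
E
```

```text
clock: 20.0
ee_pos: [0.5942, -0.0216, 0.067]
orientation: [-0.028, 1.0, 0.0, -0.002]
force: [-0.1, -0.5, -0.0]
gripper_width: -0.0001
[ 0.59420954 -0.02157632  0.06701614]
nut_top wrist [182.9 590.1] 0.65 [0.5407 0.1416 0.031 ]
nut_top top [286.3 304.6] 0.76 [0.5388 0.1416 0.031 ]
worm_top wrist [177.4 523.8] 0.6 [0.5402 0.1008 0.0305]
worm_top top [287.1 332.6] 0.74 [0.5374 0.1002 0.0305]
handle wrist [190.9 315.9] 0.74 [ 0.5573 -0.0248  0.019 ]
handle top [275.5 413.8] 0.66 [ 0.5544 -0.0217  0.019 ]
```

View pics/w14.png

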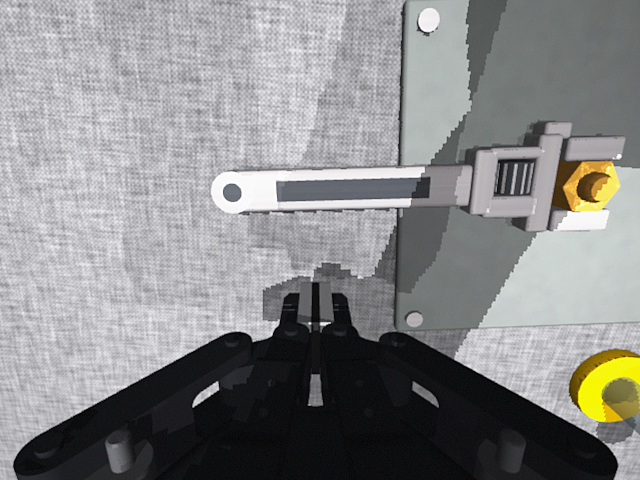

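View pics/t14.png

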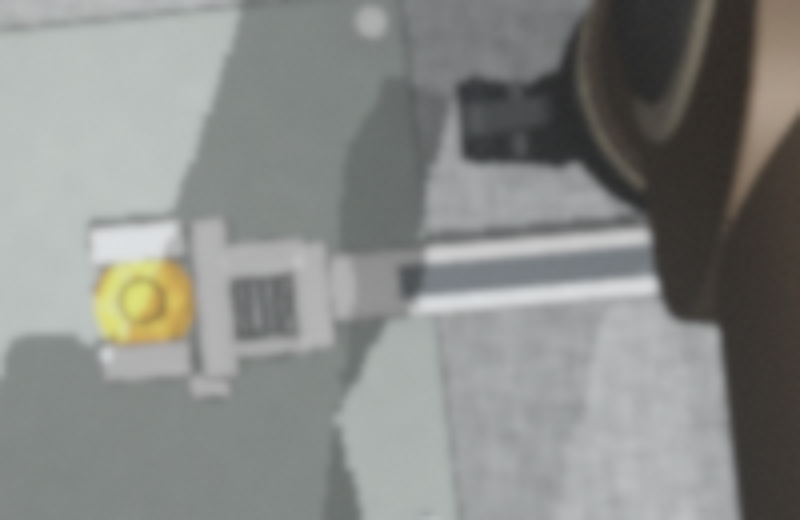

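The wrist view shows the fingertips at (283,316), clear of the handle's lower edge at about row 210. Now I descend beside it.

```bash
python3 -m creep '[{"dx":0,"dy":0,"dz":0.5,"yaw":0},{"dx":0,"dy":0,"dz":0.9,"yaw":0},{"dx":0,"dy":0,"dz":1.3,"yaw":0},{"dx":0,"dy":0,"dz":1.5,"yaw":0},{"dx":0,"dy":0,"dz":1.5,"yaw":0},{"dx":0,"dy":0,"dz":1.5,"yaw":0}]'
python3 -m creep '[{"dx":0,"dy":0,"dz":0.1,"yaw":0},{"dx":0,"dy":0,"dz":0.2,"yaw":0},{"dx":0,"dy":0,"dz":0.3,"yaw":0},{"dx":0,"dy":0,"dz":0.3,"yaw":0}]'
python3 - <<'E'
from h import *
cv2.imwrite("pics/w15.png",snapshot("wrist"));cv2.imwrite("pics/s15.png",cv2.resize(snapshot("scene")[150:270,240:400],None,fx=5,fy=5))
E
```

```text
clock: 21.0
ee_pos: [0.5958, -0.0236, 0.0091]
orientation: [-0.027, 1.0, -0.0, -0.0]
force: [0.5, 0.4, -0.1]
gripper_width: -0.0003
clock: 21.33
ee_pos: [0.5956, -0.0233, -0.0034]
orientation: [-0.027, 1.0, 0.0, -0.0]
force: [-0.1, -0.1, -0.5]
gripper_width: -0.0001
```

View pics/w15.png

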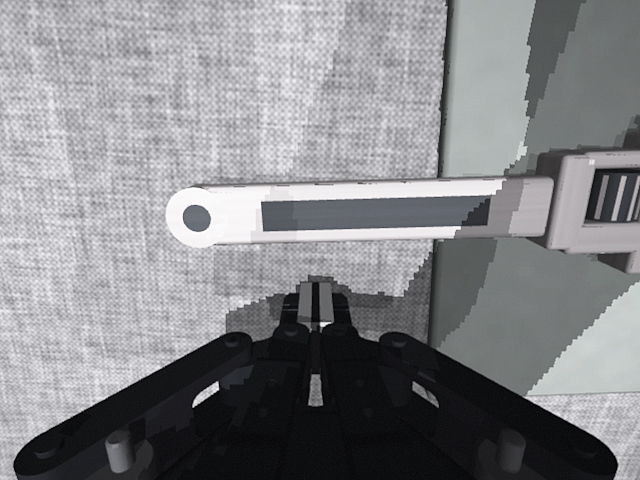

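View pics/s15.png

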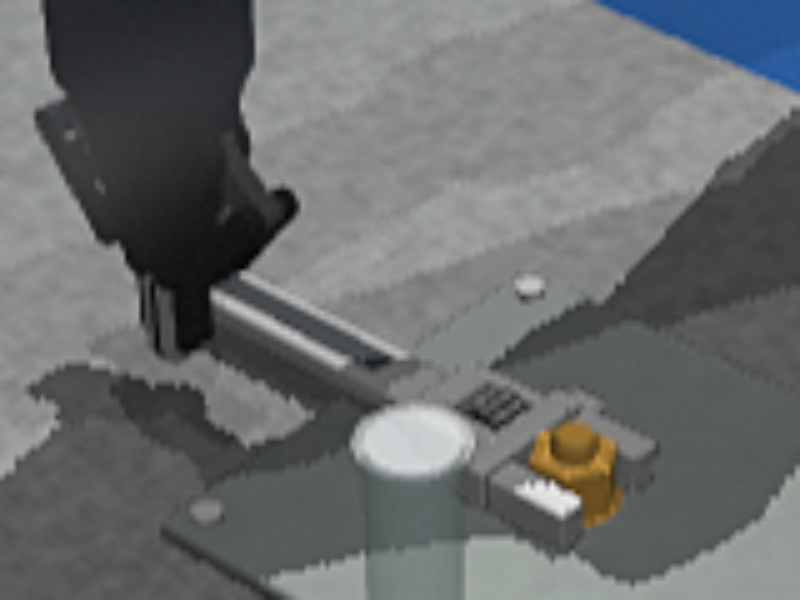

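```bash
python3 -m creep '[{"dx":0.1,"dy":0,"dz":0.07,"yaw":0},{"dx":0.2,"dy":0,"dz":0.14,"yaw":0},{"dx":0.25,"dy":0,"dz":0.15,"yaw":0},{"dx":0.25,"dy":0,"dz":0.15,"yaw":0}]'
for i in 1 2 3; do python3 -m creep '[{"dx":0.025,"dy":0,"dz":0,"yaw":0},{"dx":0.05,"dy":0,"dz":0,"yaw":0},{"dx":0.05,"dy":0,"dz":0,"yaw":0}]' | egrep 'pos|force'; done
```

```text
clock: 21.77
ee_pos: [0.5848, -0.024, -0.0092]
orientation: [-0.027, 1.0, 0.0, -0.001]
force: [0.4, 0.6, -0.4]
gripper_width: -0.0
ee_pos: [0.5839, -0.0241, -0.0088]
force: [-0.3, 0.7, 0.5]
ee_pos: [0.5817, -0.0242, -0.0089]
force: [0.9, 0.1, -0.1]
ee_pos: [0.5796, -0.0243, -0.0089]
force: [0.1, 0.4, -0.7]
```

```bash
for i in 1 2 3; do python3 -m creep '[{"dx":0.025,"dy":0,"dz":0,"yaw":0},{"dx":0.05,"dy":0,"dz":0,"yaw":0},{"dx":0.05,"dy":0,"dz":0,"yaw":0}]' | egrep 'pos|force'; done; python3 ws.py w16
python3 -c "
from h import *
cv2.imwrite('pics/w16f.png',snapshot('wrist'))"
```

```text
ee_pos: [0.5778, -0.0244, -0.0089]
force: [0.0, -0.0, 0.3]
ee_pos: [0.5762, -0.0246, -0.0088]
force: [1.8, -0.4, -0.2]
ee_pos: [0.5741, -0.0248, -0.0088]
force: [2.8, -1.7, -1.1]
[ 0.5741 -0.0248 -0.0088] [ 2.8 -1.7 -1.1] [-0.27 -0.57 -0.05]
```

View pics/w16f.png

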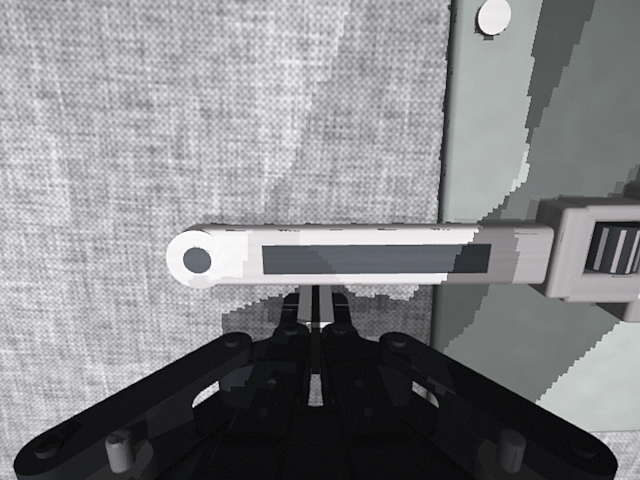

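Contact came at about 2 N and the handle is now moving. I push along the arc about the nut with matching yaw, 0.1 rad at first.

```bash
python3 -m creep '[{"dx":0.105,"dy":-0.014,"dz":0,"yaw":0.24},{"dx":0.21,"dy":-0.026,"dz":0,"yaw":0.48},{"dx":0.315,"dy":-0.035,"dz":0,"yaw":0.72},{"dx":0.42,"dy":-0.042,"dz":0,"yaw":0.95},{"dx":0.42,"dy":-0.042,"dz":0,"yaw":0.95}]'
python3 -c "
from h import *
cv2.imwrite('pics/t17.png',cv2.resize(snapshot('top')[210:340,270:470],None,fx=4,fy=4));cv2.imwrite('pics/s17.png',cv2.resize(snapshot('scene')[150:270,240:400],None,fx=5,fy=5))"
```

```text
clock: 23.78
ee_pos: [0.556, -0.0272, -0.0089]
orientation: [0.024, 1.0, 0.0, -0.0]
force: [1.0, -0.4, 0.1]
gripper_width: -0.0002
```

View pics/s17.png

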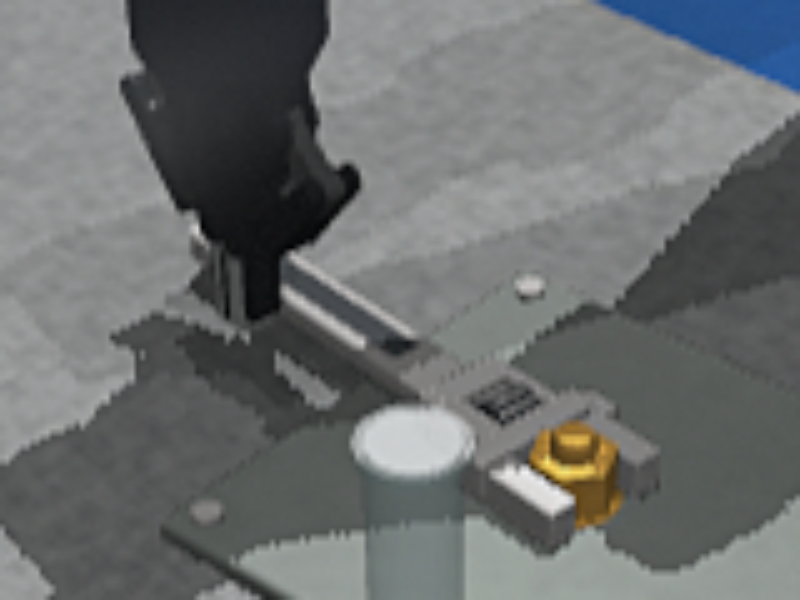

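View pics/t17.png

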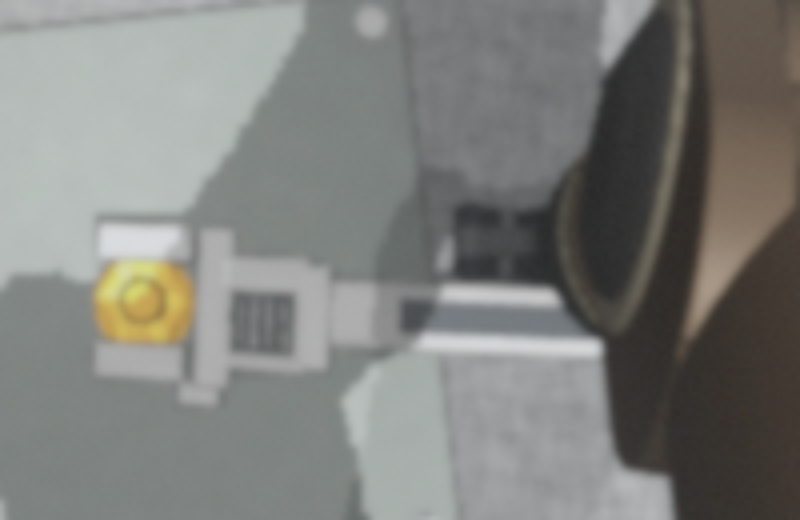

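The wrench has turned about 0.1 rad and the nut still fills the mouth with no visible slack. Continuing.

```bash
for i in 1 2; do python3 -m creep '[{"dx":0.105,"dy":-0.014,"dz":0,"yaw":0.24},{"dx":0.21,"dy":-0.026,"dz":0,"yaw":0.48},{"dx":0.315,"dy":-0.035,"dz":0,"yaw":0.72},{"dx":0.42,"dy":-0.042,"dz":0,"yaw":0.95},{"dx":0.53,"dy":-0.045,"dz":0,"yaw":1.19},{"dx":0.635,"dy":-0.047,"dz":0,"yaw":1.43},{"dx":0.74,"dy":-0.045,"dz":0,"yaw":1.67},{"dx":0.847,"dy":-0.041,"dz":0,"yaw":1.91}]'; done
python3 -c "
from h import *
cv2.imwrite('pics/t18.png',cv2.resize(snapshot('top')[210:340,270:470],None,fx=4,fy=4));cv2.imwrite('pics/w18.png',snapshot('wrist'))
print(manip.sense()['force'],manip.sense()['joint_positions'])"
```

```text
clock: 24.55
ee_pos: [0.523, -0.0272, -0.0089]
orientation: [0.124, 0.992, 0.0, 0.0]
force: [2.8, 0.9, -1.4]
gripper_width: -0.0002
clock: 25.22
ee_pos: [0.4898, -0.0206, -0.0089]
orientation: [0.222, 0.975, 0.0, 0.0]
force: [3.4, 0.7, -0.9]
gripper_width: 0.0001
[0.4609892  0.4183893  0.10942665] [-0.34619998  0.52078454  0.36711676  2.12263226 -0.3456375   0.55552458
  1.39686863]
```

View pics/t18.png

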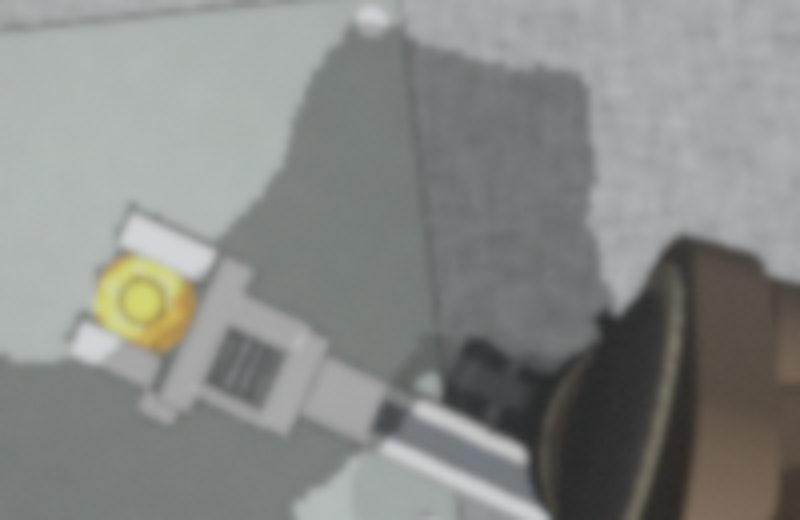

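View pics/w18.png

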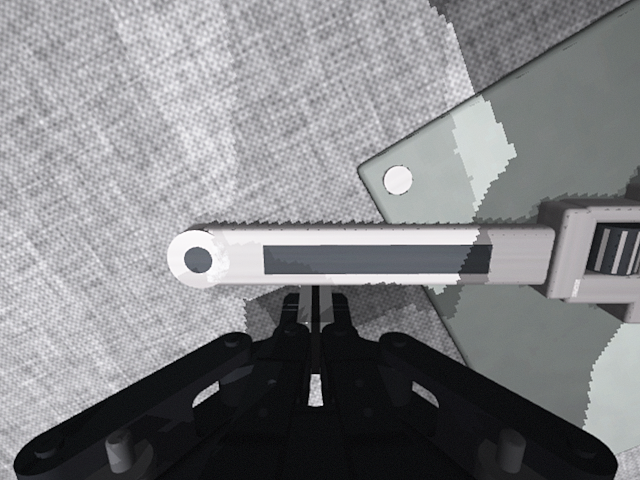

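```bash
for i in 1 2 3; do python3 -m creep '[{"dx":0.042,"dy":-0.005,"dz":0,"yaw":0.1},{"dx":0.084,"dy":-0.011,"dz":0,"yaw":0.19},{"dx":0.084,"dy":-0.011,"dz":0,"yaw":0.19}]' | egrep 'pos|ori|force'; done
```

```text
ee_pos: [0.4866, -0.0198, -0.009]
orientation: [0.231, 0.973, -0.0, -0.0]
force: [1.1, 0.1, -0.4]
ee_pos: [0.4833, -0.0186, -0.009]
orientation: [0.241, 0.971, -0.0, -0.0]
force: [1.5, -0.4, -0.5]
ee_pos: [0.48, -0.0173, -0.009]
orientation: [0.25, 0.968, -0.0, -0.0]
force: [1.7, -1.7, -0.9]
```

```bash
for i in 1 2 3; do python3 -m creep '[{"dx":0.021,"dy":-0.003,"dz":0,"yaw":0.05},{"dx":0.042,"dy":-0.005,"dz":0,"yaw":0.1},{"dx":0.042,"dy":-0.005,"dz":0,"yaw":0.1}]' | egrep 'pos|ori|force'; done
```

```text
ee_pos: [0.4786, -0.0168, -0.0089]
orientation: [0.255, 0.967, -0.0, -0.0]
force: [1.6, -2.1, -0.2]
ee_pos: [0.4773, -0.0162, -0.0089]
orientation: [0.26, 0.966, -0.0, 0.0]
force: [2.2, -2.6, -0.7]
ee_pos: [0.4758, -0.0155, -0.0089]
orientation: [0.265, 0.964, -0.0, 0.0]
force: [2.5, -5.0, -1.6]
```

```bash
python3 -m creep '[{"dx":0.01,"dy":0,"dz":0,"yaw":0.03},{"dx":0.01,"dy":0,"dz":0,"yaw":0.03},{"dx":0.01,"dy":0,"dz":0,"yaw":0.03}]' | egrep 'pos|ori|force'
python3 -c "
from h import *
cv2.imwrite('pics/t19.png',cv2.resize(snapshot('top')[230:330,270:370],None,fx=6,fy=6,interpolation=cv2.INTER_CUBIC));cv2.imwrite('pics/w19.png',snapshot('wrist'))"
```

```text
ee_pos: [0.4756, -0.0154, -0.0089]
orientation: [0.267, 0.964, -0.0, 0.0]
force: [3.2, -3.9, -1.3]
```

View pics/t19.png

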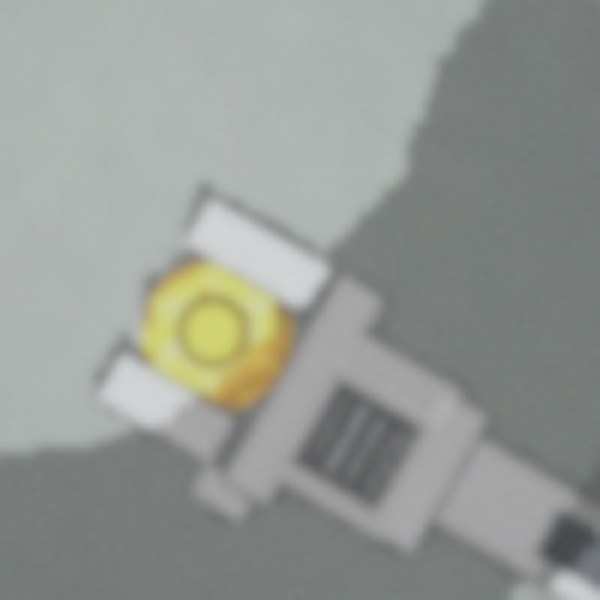

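View pics/w19.png

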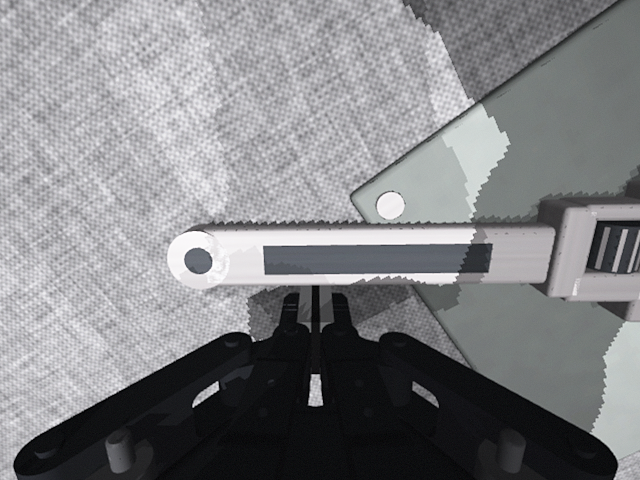

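```bash
for i in 1 2; do python3 -m creep '[{"dx":0.008,"dy":0,"dz":0,"yaw":0},{"dx":0.008,"dy":0,"dz":0,"yaw":0}]' | egrep 'pos|force'; done
```

```text
ee_pos: [0.4753, -0.0152, -0.0089]
force: [3.3, -3.8, -0.6]
ee_pos: [0.4751, -0.0151, -0.0089]
force: [3.7, -5.2, -2.4]
```

Normal force has climbed to about 5.8 N (about 2 N while turning freely) with almost no motion, so this is the stop. I back off and check.

```bash
python3 -m creep '[{"dx":-0.1,"dy":0,"dz":0,"yaw":0},{"dx":-0.4,"dy":0,"dz":0,"yaw":0},{"dx":-0.8,"dy":0,"dz":0,"yaw":0},{"dx":-0.8,"dy":0,"dz":-0.6,"yaw":0},{"dx":-0.8,"dy":0,"dz":-1.4,"yaw":0},{"dx":-0.8,"dy":0.6,"dz":-2.2,"yaw":0},{"dx":-0.8,"dy":1.4,"dz":-3,"yaw":0},{"dx":-0.8,"dy":2.2,"dz":-3.4,"yaw":0}]'
python3 -m creep '[{"dx":0.5,"dy":0.5,"dz":0,"yaw":0},{"dx":0.5,"dy":0.8,"dz":0,"yaw":0},{"dx":0.5,"dy":0.8,"dz":0,"yaw":0}]'
python3 - <<'E'
from h import *
cv2.imwrite('pics/w20.png',snapshot('wrist'));cv2.imwrite('pics/s20.png',snapshot('scene'))
H=dict(nut_top=.031,worm_top=.0305,handle=.019,mouth=.019,beaker=0,flask=0,cylinder=0)
for n,z in H.items():
  for c in("wrist","scene"):
    for q in pinpoint(n,c)[:1]: print(n,c,np.round(q["pixel"],1),round(q["conf"],2),np.round(atz(c,q["pixel"],z),4))
E
```

```text
clock: 28.17
ee_pos: [0.5485, 0.0437, 0.1304]
orientation: [0.268, 0.963, 0.0, 0.001]
force: [1.8, -1.0, -0.6]
gripper_width: 0.0001
clock: 28.42
ee_pos: [0.5471, 0.086, 0.1269]
orientation: [0.264, 0.965, 0.001, -0.001]
force: [-0.2, -0.1, 0.9]
gripper_width: -0.0006
nut_top wrist [187.5 371.8] 0.56 [0.5396 0.1352 0.031 ]
nut_top scene [239.9 355.8] 0.56 [0.5379 0.1431 0.031 ]
worm_top wrist [179.5 320.3] 0.69 [0.514  0.1035 0.0305]
worm_top scene [228.  348.8] 0.86 [0.52   0.108  0.0305]
handle wrist [187.5 166.9] 0.76 [ 0.4567 -0.0074  0.019 ]
handle scene [200.2 332.3] 0.66 [0.462  0.0043 0.019 ]
mouth scene [246.9 354.3] 0.87 [0.5439 0.1455 0.019 ]
beaker scene [281.4 455.8] 0.78 [0.4699 0.3207 0.    ]
flask wrist [115.4 600.8] 0.66 [0.5915 0.3276 0.    ]
flask scene [322.  419.5] 0.7 [0.5914 0.3337 0.    ]
cylinder wrist [286.3 527.6] 0.68 [0.7072 0.2218 0.    ]
cylinder scene [319.5 321. ] 0.97 [0.7008 0.2198 0.    ]
```

View pics/w20.png

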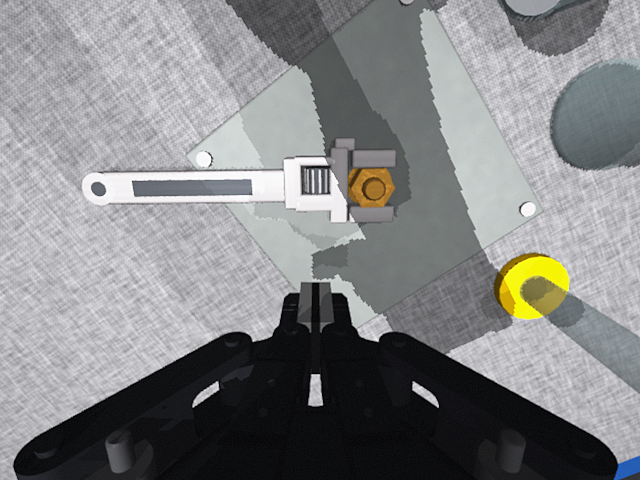

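View pics/s20.png

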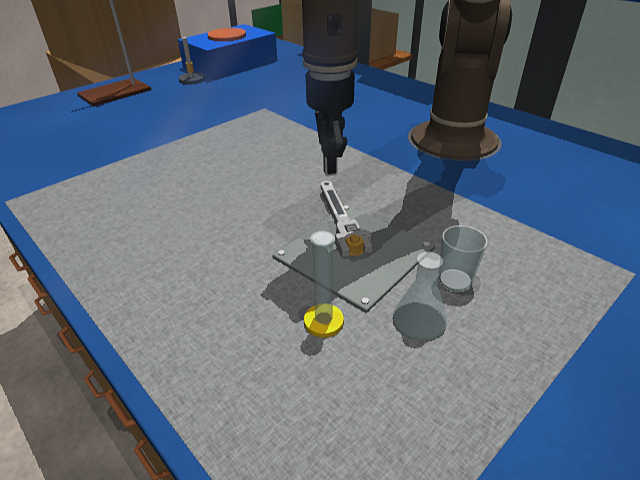

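Run:
```python
import cv2
im=cv2.imread("pics/w20.png")
cv2.imwrite("pics/w20z.png",cv2.resize(im[130:235,280:420],None,fx=5.5,fy=5.5,interpolation=cv2.INTER_CUBIC))
```

```text
(no output)
```

View pics/w20z.png

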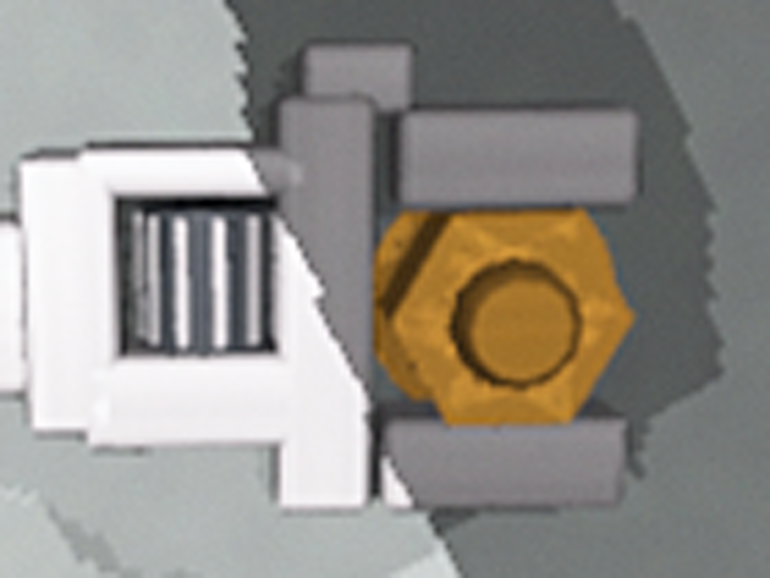

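```bash
python3 -c "
from h import *
s=manip.sense();print(s['clock'],s['force']);print(hand_in())"
```

```text
29.2167 [-0.56910622  0.25848908 -0.43935623]
the job is handed in; nothing more can be done
None
```

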